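Shim the rocking tomato slicer

TASK

The hand tomato slicer rocks because its near left foot hangs clear of the counter. Pick up the tapered shim and slide it along the counter, thin end first, squarely under the middle of that foot until you feel it bite and bear lightly: snug, not loose and not jammed, without jacking the slicer up or shoving it along; let go of it there. Then check that the slicer stands firm by pressing down on the corner above that foot with the closed fingers, about 10 N, and leave everything else on the counter alone.

Things in the scene. Friction and masses are not known exactly. Their poses are not given: they have to be found in the camera images.
- shim_grip (a point): Tapered shim, black hard plastic, 130 mm long, 60 g, lying flat. This point: middle of its ribbed grip block at the thick end (50 long, 22 wide, 28 high), 14 mm above the flat underside. x points along the shim to its thin end, y across, z up. Take the block across its 22 mm width, from above.
- shim_tip (a point): Middle of the shim's thin end, 105 mm along x from the middle of the grip block, 1 mm above the underside; same axes. The blade, 32 mm wide, runs from 25 to 105 mm beyond the block's middle: flat below, its top sloping evenly from 12 mm thick at the block to 2 mm at the thin end (1 mm in 8 mm). Once it bites, some 7 N more push than the plain drag makes it snug; 15 N jams it.
- foot_point (a point): On the axis of the slicer's short foot (near left, away from the push handle), at counter level. The foot is a flat black rubber disc, 34 mm across; its underside hangs 3 to 10 mm above the counter, different each time and not measured. x points from the slicer's near side into it, y to its left end, z up. The way to the foot along +x is clear.
- corner (a point): Middle of the flat top of the 38 by 38 mm aluminium lug above the short foot, 63 mm above the counter, straight above foot_point; same axes. Press here from above: with nothing under the foot, 4 to 5 N down tips the slicer. Posts beside it rise to 135 mm from x = 37 mm on, the blade frame, 100 mm off, to 180 mm.
- slicer: Hand tomato slicer, aluminium and steel, 230 by 340 mm, 220 high, a slanted frame of thin blades in the middle, a push handle at its right end. It stands loose, 5 to 7 kg, on its other three feet, at (0, -300), (190, 0) and (190, -300) mm. Origin and axes as foot_point.
- scraper: A steel bench scraper with a white handle bar, 111 by 130 mm, lying flat. Bystander.
- turner: A turner with a black handle, about 280 mm long, lying flat. Bystander.
- bottle: A cream squeeze bottle, 62 mm across and 205 mm high, standing. Bystander.
- tomato1: A tomato, 74 mm across. Bystander.
- tomato2: Another tomato, 74 mm across. Bystander.
- lunchbox: A closed cardboard box, 130 by 130 mm, 50 mm high. Bystander.
There are look-alikes about, which are no part of the job. Leave any blue, pink or yellow look-alike of the part that bears shim_grip alone.

How it is judged:
On the way, in this order (a step that is already met when the one before it is completed fails the run):
1. The shim lies under the short foot, thin end first, and carries it: the foot bears on it with more than 1 N, the slicer is not tilted, and the fingers have let go of the shim (contact force between shim and slicer above 1 N and x of foot_point in the frame of shim_tip between -0.06 and 0.012 m and y of foot_point in the frame of shim_tip between -0.012 and 0.012 m and angle between corner's own z axis and vertical below 0.006 rad and contact force between the fingers and shim below 0.05 N), for 0.3 s.
2. The fingers press down on the slicer with more than 5 N while the shim bears, and the slicer does not rock (contact force between the fingers and slicer above 5 N and contact force between shim and slicer above 1 N and angle between corner's own z axis and vertical below 0.006 rad and x of foot_point in the frame of shim_tip between -0.06 and 0.012 m and y of foot_point in the frame of shim_tip between -0.012 and 0.012 m), for 0.15 s.
At the end, for the whole second after the job is handed in: The shim is left under the short foot, thin end first, with the foot's axis within 12 mm of the shim's centre line and over the blade; the foot bears on it with 1 to 12 N; the slicer is level (within 0.006 rad), within 4 mm of where it stood, and all is at rest and let go (all of step 1 and contact force between shim and slicer below 12 N and distance of slicer from where it was at the start of the episode below 0.004 m and linear speed of each of shim, slicer below 0.01 m/s and contact force between the fingers and slicer below 0.05 N); the robot touches nothing.
It fails at once if The corner above the short foot is jacked up more than 4 mm (height (world z) of corner above 0.067 m).
It fails at once if The shim is driven or pressed against the slicer with more than 45 N (contact force between shim and slicer above 45 N).
It fails at once if The slicer is pressed with more than 40 N (contact force between the arm and slicer above 40 N).
It fails at once if A bystander is moved more than 20 mm (distance of any of scraper, turner, bottle, tomato1, tomato2, lunchbox from where it was at the start of the episode above 0.02 m).
It also fails if it takes over 72 s, if anything falls off the work surface, if the arm or the gripper's body presses on something with over 40 N, if the wrist force passes 120 N, or if a joint passes its speed limit or range.

ROBOT

A 6-joint arm with a two-finger parallel gripper is mounted at the origin on the work surface. World frame = base frame: x ahead of the robot, y to its left, z up, the work surface at z = 0. Lengths are in m, angles in rad, forces in N, time in s.
With the tool pointing down it reaches from about 0.35 to 0.85 m from the base axis. Payload 8.1 kg.
Tool frame: the origin (TCP) lies midway between the tips of the shut fingers; the grasp point (between the pads) lies 19 mm behind it (robot.tcp_to_grasp is the distance from the TCP to the grasp point, in m); z points along the fingers, y is the direction in which the jaws open and shut (so a half turn about z gives the same grasp; the last joint's range is limited). The gripper opens to 93 mm and grips with 3 to 60 N. Pads are 15 mm wide; open, the fingers measure 128 mm over their backs; the gripper's body (75 mm by 188 mm) begins 65 mm behind the grasp point.
Start: joints at [1.12, 0.13, 1.488, -0, 1.523, -0.085], TCP at [0.215, 0.56, 0.219] pointing down, gripper open.
Joint ranges: [-2.96, 2.96], [-0.89, 2.26], [0.02, 2.5], [-1.34, 4.48], [0, 2.73], [-2.66, 2.66]. Speed limits (rad/s): [2.39, 2.39, 2.79, 3.14, 3.14, 3.14].

INTERFACE

Orientations are given as a rotation vector (axis times angle).
In Python, from plant import robot gives the robot as it stands.
- The arm moves only by the tool send_rows, never from a script. Its argument "series" is a list of rows, each an object of numbers: "wx", "wy", "wz": the turn, a rotation vector about the world's x, y, z in rad; "dx", "dy", "dz": the shift along the world's x, y, z in cm; "fingers": the closure in counts, from 0 (fully open) to 255 (shut). In form: [{"wx": .., "wy": .., "wz": .., "dx": .., "dy": .., "dz": .., "fingers": ..}, ...]. A call has 1 to 20 rows; each row shifts and turns the pose as measured when the row begins; what a row does not reach is not made up. A row lasts 1/12 s, in which the tool goes at most 41.7 mm and 7.16 degrees, less where a joint would pass 70% of its speed; a pose out of reach is approached as far as the arm can. A call is refused whole if a number of a shift passes 4.17 or a number of a turn 0.125, either way. A call with a gripper value outside its range is refused whole. The fingers move at their own pace and stop on an object; "newtons" is the grip in N (left out, the last holds). Time passes only in rows, so rows that do not move let the fingers close. It gives the time, the measured TCP pose, the force and the opening at its end, in the units of the state.
- robot.read_state(): the state, without advancing time (a new reading comes with each control period).
- robot.read_camera(name): name is "scene" or "side" or "wrist"; returns the picture (480x640x3 uint8, red, green, blue); there is no depth.
- robot.camera_info(name): a dict with "intrinsics" (3x3 intrinsics, pixels), "k1" (the pictures are not rectified: a ray, as slopes to the right and down, at radius r is drawn at 1 + k1 r^2 times it, then the intrinsics apply), "extrinsics" (4x4, takes a point from world to camera coordinates); the wrist camera has in their place "tool_from_camera" (4x4, takes a point from camera to tool coordinates, whose origin is the TCP and whose axes are the flange's). Camera axes: x right, y up, looking along -z (the intrinsics and any distortion apply to the point x, -y, -z); pixel columns grow to the right and rows downward; lengths in m; the calibration is good to about 2 mm. A picture is of the moment at which its call begins: read the wrist's pose just before it. camera_info takes no time and is no camera call.
- robot.close_job(): hands the job in, once; it reports no verdict.
The state is a dict: "t": time; "q": joint angles; "dq": joint speeds; "joint_torque": joint torques, N m; "tool_pos": TCP position; "orientation": TCP orientation; "force": force on the tool from outside, world axes, zero at the start; "wrist_torque": the same for the moment, N m; "opening": finger opening in m.
Only numpy, scipy, OpenCV 4.12 (cv2) and the standard library are available. Lean on these libraries where they do the work, as an engineer would, in place of code of your own. Each camera call takes 0.05 s, during which the arm holds its last target.

## Working session

There is one attempt and no reset: what is moved stays moved. The work goes in short steps, Python scripts to look and compute and a tool call to move; the robot and the scene stay as the last step left them, time stands still between calls to the robot, and variables do not carry over. Pictures are saved under pics/ and viewed, and the job is handed in when it is done.

Besides the shell and the picture viewer there is one more tool, called after "Emit:" as name(argument=value, ...) on one line, values as JSON. send_rows: Moves the arm, as the interface text tells. Its arguments: {"type":"object","properties":{"series":{"type":"array","items":{"type":"object","properties":{"wx":{"type":"number"},"wy":{"type":"number"},"wz":{"type":"number"},"dx":{"type":"number"},"dy":{"type":"number"},"dz":{"type":"number"},"fingers":{"type":"number"}}}},"newtons":{"type":"number"}},"required":["series"]}

```bash
ls; mkdir -p pics
cat > h.py <<'E'
import numpy as np, cv2
from plant import robot
def snap(name,fn=None):
    im=robot.read_camera(name)
    im=np.asarray(im)
    if fn: cv2.imwrite('pics/'+fn,im[:,:,::-1])
    return im
E
python3 - <<'E'
from h import *
s=robot.read_state(); print(s)
snap('scene','scene0.png'); snap('side','side0.png'); snap('wrist','wrist0.png')
for n in ('scene','side','wrist'): print(n,robot.camera_info(n))
E
```

```text
pics
{'t': 0.0, 'q': array([ 1.11959132e+00,  1.31167209e-01,  1.48927781e+00,  3.41868097e-05,
        1.52299900e+00, -8.54123190e-02]), 'dq': array([ 6.65991887e-05, -8.00064859e-04,  1.76579779e-03, -6.93730953e-04,
       -2.07956868e-04, -1.50145383e-03]), 'joint_torque': array([ 1.15293820e-03, -5.59812748e+01, -4.91777515e+01,  7.70584960e-02,
        3.47268849e-02, -1.18049679e-04]), 'tool_pos': array([0.21433785, 0.55979855, 0.21758465]), 'orientation': array([-5.71294832e-01, -3.08867746e+00,  2.78937309e-03]), 'force': array([-0.02383553,  0.88672473, -0.69130959]), 'wrist_torque': array([-0.02182808,  0.00529545, -0.06781633]), 'opening': 0.09293818276412151}
scene {'intrinsics': array([[458.97217933,   0.        , 320.34993407],
       [  0.        , 458.97217933, 240.01330526],
       [  0.        ,   0.        ,   1.        ]]), 'k1': -0.02798602063003364, 'extrinsics': array([[ 0.45293871,  0.8915055 ,  0.00802933, -0.20685278],
       [-0.60267315,  0.29953286,  0.73963852,  0.26455293],
       [ 0.65698676, -0.33984998,  0.67295646, -1.70610006],
       [ 0.      
[... 373 characters left out ...]
06974998],
       [-0.09309069, -0.8021023 ,  0.58988644, -1.37743812],
       [ 0.        ,  0.        ,  0.        ,  1.        ]])}
wrist {'intrinsics': array([[350.82071656,   0.        , 317.16668215],
       [  0.        , 350.82071656, 246.55035287],
       [  0.        ,   0.        ,   1.        ]]), 'k1': -0.00606996628678131, 'tool_from_camera': array([[ 5.30327080e-04,  9.63029486e-01,  2.69395488e-01,
         7.47185599e-02],
       [ 9.99999859e-01, -5.03794536e-04, -1.67627204e-04,
         7.04676622e-04],
       [-2.57099654e-05,  2.69395538e-01, -9.63029617e-01,
        -1.67130867e-01],
       [ 0.00000000e+00,  0.00000000e+00,  0.00000000e+00,
         1.00000000e+00]])}
```

View pics/scene0.png

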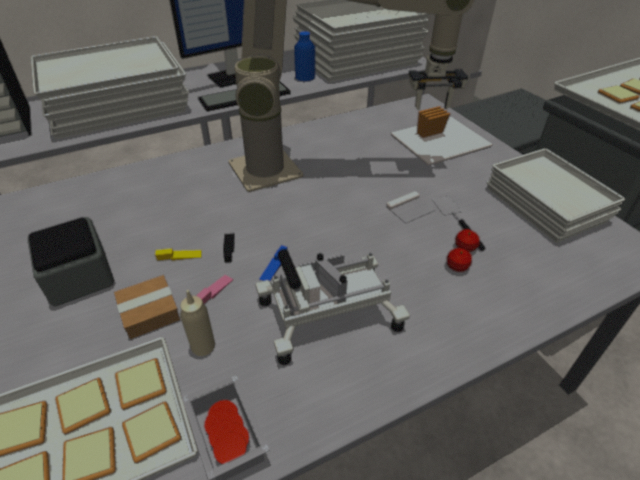

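View pics/side0.png

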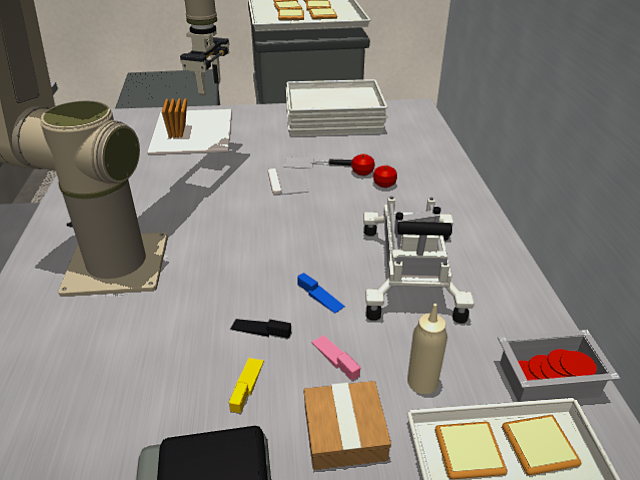

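View pics/wrist0.png

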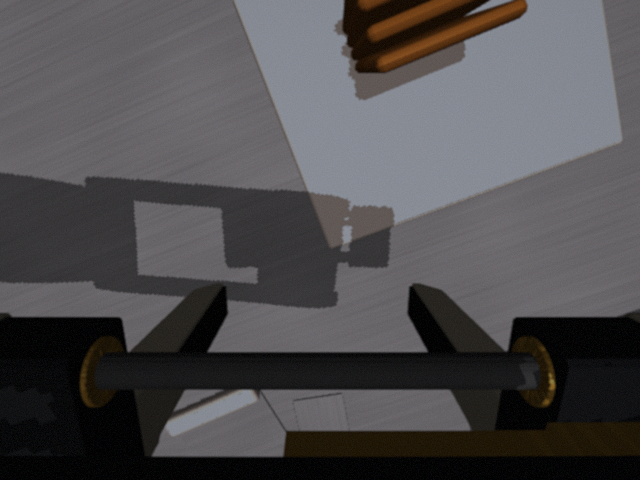

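```bash
cat >> h.py <<'E'
from scipy.spatial.transform import Rotation as R
def und(K,k1,u,v):
    x=(u-K[0,2])/K[0,0]; y=(v-K[1,2])/K[1,1]
    xd,yd=x,y
    for _ in range(10):
        f=1+k1*(x*x+y*y); x,y=xd/f,yd/f
    return np.array([x,-y,-1.0])
def ray(name,u,v,st=None):
    c=robot.camera_info(name); d=und(c['intrinsics'],c['k1'],u,v)
    if name=='wrist':
        T=c['tool_from_camera']; Rw=R.from_rotvec(st['orientation']).as_matrix()
        return Rw@T[:3,3]+st['tool_pos'], Rw@T[:3,:3]@d
    E=c['extrinsics']; return -E[:3,:3].T@E[:3,3], E[:3,:3].T@d
def onz(name,u,v,z,st=None):
    o,d=ray(name,u,v,st); return o+d*(z-o[2])/d[2]
def tri(rs):
    A=np.zeros((3,3));b=np.zeros(3)
    for o,d in rs:
        d=d/np.linalg.norm(d);P=np.eye(3)-np.outer(d,d);A+=P;b+=P@o
    p=np.linalg.solve(A,b)
    return p,[np.linalg.norm(np.cross(p-o,d/np.linalg.norm(d))) for o,d in rs]
def crop(fn,x0,y0,x1,y1,k,out):
    im=cv2.imread('pics/'+fn)[y0:y1,x0:x1]; cv2.imwrite('pics/'+out,cv2.resize(im,None,fx=k,fy=k,interpolation=cv2.INTER_CUBIC))
E
python3 - <<'E'
from h import *
crop('side0.png',220,180,480,340,3,'c1.png')
crop('scene0.png',200,220,420,370,3.6,'c2.png')
print('handle',tri([ray('scene',288,268),ray('side',425,228)]))
for n,s,t in (('sfoot?',(370,273),(371,232)),('f2',(265,297),(374,312)),('f3',(284,355),(460,317))): print(n,onz('scene',*s,0),onz('side',*t,0))
print(onz('scene',228,247,.01),onz('side',262,327,.01))
E
```

```text
handle (array([ 0.69658294, -0.20606429,  0.20719343]), [np.float64(0.00038773162418999986), np.float64(0.0003877316241898867)])
sfoot? [0.63122446 0.07103048 0.        ] [ 6.43392954e-01  7.23414596e-02 -1.11022302e-16]
f2 [ 0.58070433 -0.23167635  0.        ] [ 5.99040070e-01 -2.28264999e-01 -1.11022302e-16]
f3 [ 0.77257064 -0.25932247  0.        ] [ 0.78507719 -0.2620125   0.        ]
[ 0.35666856 -0.26031733  0.01      ] [ 0.35178864 -0.26031999  0.01      ]
```

View pics/c1.png

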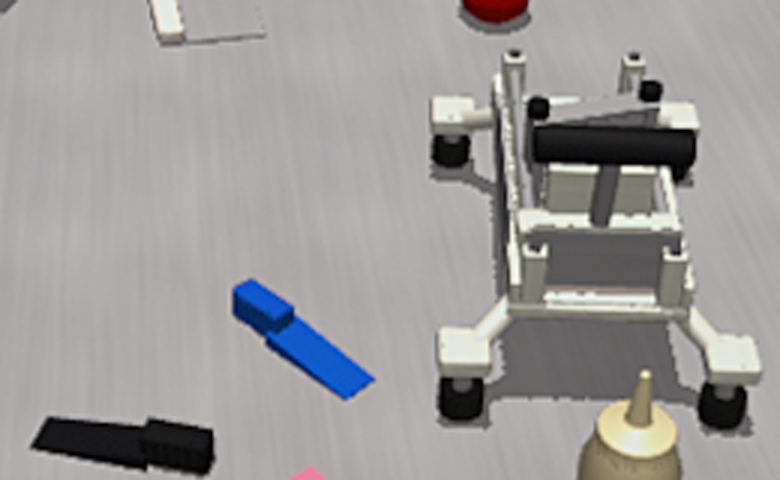

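View pics/c2.png

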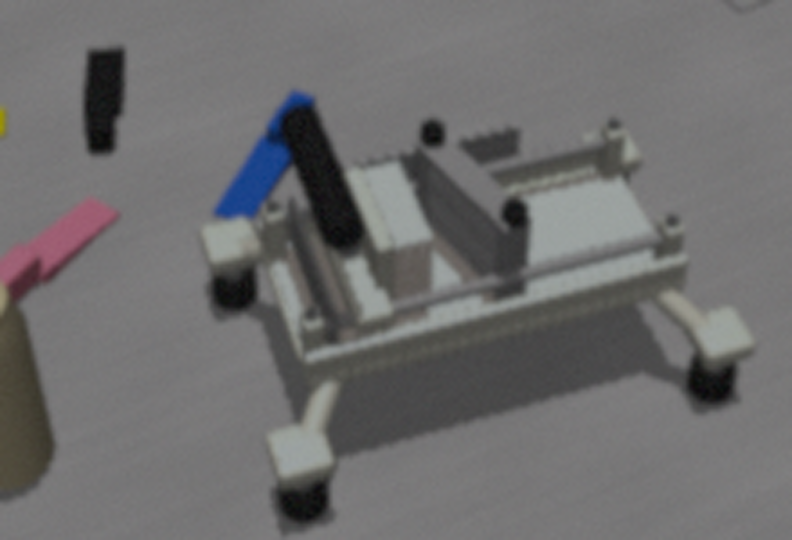

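The shim wanted is the black one (side block (281,328), tip (233,325); scene (229,247)). The look-alikes are blue (side 320,293), pink (335,356) and yellow (246,385), so black is the only one that fits. The handle triangulates to low y, which is the slicer's right end. The short foot is therefore the one at about (0.64, 0.07), side (371,228). I'm moving over the black shim for a close look.

Emit:
send_rows(series=[{"dx": 2, "dy": -3.5, "wz": 0.12, "fingers": 0}, {"dx": 2, "dy": -3.5, "wz": 0.12}, {"dx": 2, "dy": -3.5, "wz": 0.12}, {"dx": 2, "dy": -3.5}, {"dx": 2, "dy": -3.5}, {"dx": 2, "dy": -3.5}, {"dx": 2, "dy": -3.5}, {"dx": 2, "dy": -3.5}, {"dx": 1.5, "dy": -3.5}, {"dx": 1, "dy": -3.5}, {"dx": 0.5, "dy": -3.5}, {"dx": 0, "dy": -3.5}, {"dx": 0, "dy": -3.5}, {"dx": 0, "dy": -3.5}, {"dx": 0, "dy": -3.5}, {"dx": 0, "dy": -3.5}, {"dx": 0, "dy": -3.5}, {"dx": 0, "dy": -3.5}, {"dx": 0, "dy": -3.5}, {"dx": 0, "dy": -3.5}], newtons=20)

```text
schema error: expected keys wx, wy, wz, dx, dy, dz, fingers
```

Emit:
send_rows(series=[{"wx": 0, "wy": 0, "wz": 0.12, "dx": 2, "dy": -3.5, "dz": 0, "fingers": 0}, {"wx": 0, "wy": 0, "wz": 0.12, "dx": 2, "dy": -3.5, "dz": 0, "fingers": 0}, {"wx": 0, "wy": 0, "wz": 0.12, "dx": 2, "dy": -3.5, "dz": 0, "fingers": 0}, {"wx": 0, "wy": 0, "wz": 0, "dx": 2, "dy": -3.5, "dz": 0, "fingers": 0}, {"wx": 0, "wy": 0, "wz": 0, "dx": 2, "dy": -3.5, "dz": 0, "fingers": 0}, {"wx": 0, "wy": 0, "wz": 0, "dx": 2, "dy": -3.5, "dz": 0, "fingers": 0}, {"wx": 0, "wy": 0, "wz": 0, "dx": 2, "dy": -3.5, "dz": 0, "fingers": 0}, {"wx": 0, "wy": 0, "wz": 0, "dx": 2, "dy": -3.5, "dz": 0, "fingers": 0}, {"wx": 0, "wy": 0, "wz": 0, "dx": 1.5, "dy": -3.5, "dz": 0, "fingers": 0}, {"wx": 0, "wy": 0, "wz": 0, "dx": 1, "dy": -3.5, "dz": 0, "fingers": 0}, {"wx": 0, "wy": 0, "wz": 0, "dx": 0, "dy": -4, "dz": 0, "fingers": 0}, {"wx": 0, "wy": 0, "wz": 0, "dx": 0, "dy": -4, "dz": 0, "fingers": 0}, {"wx": 0, "wy": 0, "wz": 0, "dx": 0, "dy": -4, "dz": 0, "fingers": 0}, {"wx": 0, "wy": 0, "wz": 0, "dx": 0, "dy": -4, "dz": 0, "fingers": 0}, {"wx": 0, "wy": 0, "wz": 0, "dx": 0, "dy": -4, "dz": 0, "fingers": 0}, {"wx": 0, "wy": 0, "wz": 0, "dx": 0, "dy": -4, "dz": 0, "fingers": 0}, {"wx": 0, "wy": 0, "wz": 0, "dx": 0, "dy": -4, "dz": 0, "fingers": 0}, {"wx": 0, "wy": 0, "wz": 0, "dx": 0, "dy": -4, "dz": 0, "fingers": 0}], newtons=20)

```text
t: 1.65
tool_pos: [0.3942, -0.1324, 0.2114]
orientation: [0.023, -3.139, 0.01]
force: [1.2, -0.2, 0.0]
opening: 0.0928
```

Emit:
send_rows(series=[{"wx": 0, "wy": 0, "wz": 0, "dx": 0, "dy": -4, "dz": -1, "fingers": 0}, {"wx": 0, "wy": 0, "wz": 0, "dx": 0, "dy": -4, "dz": -1, "fingers": 0}, {"wx": 0, "wy": 0, "wz": 0, "dx": 0, "dy": -3, "dz": -1, "fingers": 0}, {"wx": 0, "wy": 0, "wz": 0, "dx": 0, "dy": -2, "dz": -1, "fingers": 0}, {"wx": 0, "wy": 0, "wz": 0, "dx": 0, "dy": 0, "dz": 0, "fingers": 0}, {"wx": 0, "wy": 0, "wz": 0, "dx": 0, "dy": 0, "dz": 0, "fingers": 0}])

```text
t: 2.15
tool_pos: [0.3903, -0.2736, 0.1704]
orientation: [0.007, -3.14, 0.014]
force: [0.8, -0.2, -0.8]
opening: 0.0933
```

Run:
```python
from h import *
s=robot.read_state(); print(s['t'],s['tool_pos'],s['orientation'],s['force'])
im=snap('wrist','w1.png'); 
np.save('w1.npy',np.r_[s['tool_pos'],s['orientation']])
```

```text
2.15 [ 0.39030293 -0.27359167  0.17042233] [ 0.00668877 -3.14032528  0.01360057] [ 0.76959649 -0.17059258 -0.82379619]
```

View pics/w1.png

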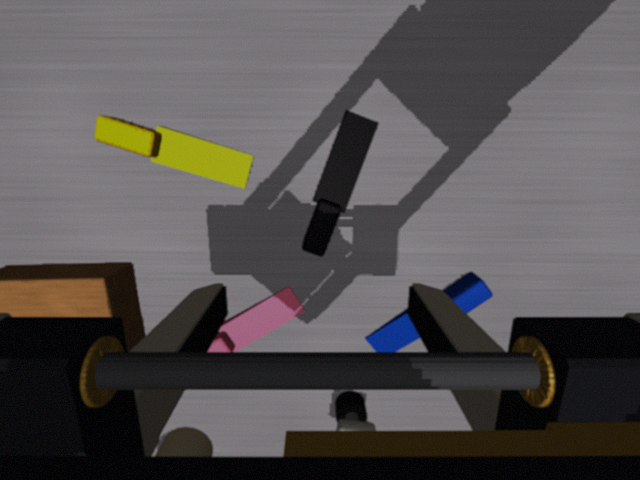

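Run:
```python
from h import *
crop('w1.png',280,90,400,270,3.3,'c3.png')
im=cv2.imread('pics/w1.png'); g=im.max(2)
m=np.zeros_like(g); m[95:265,290:390]=(g[95:265,290:390]<52)*255
m=cv2.morphologyEx(m,cv2.MORPH_OPEN,np.ones((3,3)))
n,l,st,c=cv2.connectedComponentsWithStats(m); print(st,c)
print(g[150,340:360],g[180,280:300],g[235,360:390],g[230,318:325])
```

```text
[[     0      0    640    480 302685]
 [   302    110     75    147   4515]] [[319.22784082 240.37999571]
 [337.74551495 180.50520487]]
[27 27 31 24 29 23 26 26 31 27 26 27 27 29 29 26 26 28 28 28] [ 69  68  68  65  71  69  67  70  65  70  81  97 112 122 124 129 126 125
 127 127] [73 70 71 74 70 74 73 75 73 70 72 70 73 72 74 73 73 72 74 70 72 70 73 71
 69 71 73 69 75 71] [ 7  9  7  0 12 11 13]
```

View pics/c3.png

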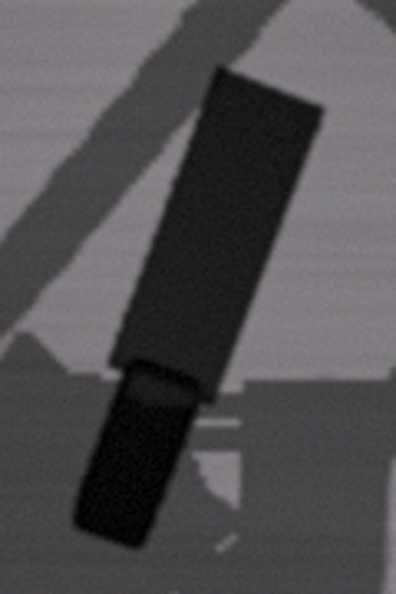

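The crop confirms the black shim: ribbed block at about (320,228), blade running to a thin end at (362,116).

Run:
```python
from h import *
a=np.load('w1.npy'); s=dict(tool_pos=a[:3],orientation=a[3:])
P=lambda u,v,z:onz('wrist',u,v,z,s)
t1,t2=P(346.4,110,.002),P(378.2,122.1,.002)
b1,b2=P(313.3,199.7,.012),P(343.6,212.1,.012)
e1,e2=P(302.7,249.1,.028),P(321.8,256.1,.028)
print(t1,t2,b1,b2,e1,e2,sep='\n')
t=(t1+t2)/2;b=(b1+b2)/2;e=(e1+e2)/2
print('w',np.linalg.norm(t1-t2),np.linalg.norm(b1-b2),np.linalg.norm(e1-e2),'len',np.linalg.norm((t-b)[:2]),np.linalg.norm((t-e)[:2]))
d=(t-e)[:2];yaw=np.degrees(np.arctan2(d[1],d[0]));d/=np.linalg.norm(d)
print('yaw',yaw,np.degrees(np.arctan2(*(t-b)[1::-1])),'grip',t[:2]-.105*d,e[:2]+.025*d)
Rw=R.from_rotvec(s['orientation']).as_matrix();print(Rw)
# side view check
for u,v,z in((234,325,.002),): print(onz('side',u,v,z))
```

```text
[ 0.28227352 -0.24868834  0.002     ]
[ 0.29239771 -0.21970202  0.002     ]
[ 0.3615474  -0.27801552  0.012     ]
[ 0.3730106  -0.24958811  0.012     ]
[ 0.4047814  -0.28736355  0.028     ]
[ 0.41137456 -0.26976753  0.028     ]
w 0.030703521014121844 0.0306516302911999 0.018790685695092558 len 0.08524962028880669 0.1286368800233157
yaw 159.82264811148548 159.67814357558873 grip [ 0.38589171 -0.27041254] [ 0.38461224 -0.26994236]
[[-0.99999017 -0.00426515 -0.00121234]
 [-0.00425449  0.99995341 -0.0086643 ]
 [ 0.00124923 -0.00865906 -0.99996173]]
[ 0.2916914 -0.2405022  0.002    ]
```

Emit:
send_rows(series=[{"wx": 0, "wy": 0, "wz": -0.12, "dx": -0.5, "dy": 0.4, "dz": -2, "fingers": 80}, {"wx": 0, "wy": 0, "wz": -0.12, "dx": 0, "dy": 0, "dz": -3, "fingers": 80}, {"wx": 0, "wy": 0, "wz": -0.115, "dx": 0, "dy": 0, "dz": -3, "fingers": 80}, {"wx": 0, "wy": 0, "wz": 0, "dx": 0, "dy": 0, "dz": -2, "fingers": 80}, {"wx": 0, "wy": 0, "wz": 0, "dx": 0, "dy": 0, "dz": 0, "fingers": 80}, {"wx": 0, "wy": 0, "wz": 0, "dx": 0, "dy": 0, "dz": 0, "fingers": 80}])

```text
t: 2.7
tool_pos: [0.3887, -0.2638, 0.0724]
orientation: [0.561, 3.088, -0.02]
force: [-0.2, 0.1, 0.5]
opening: 0.0641
```

```bash
cat >> h.py <<'E'
def st():
    s=robot.read_state(); M=R.from_rotvec(s['orientation']).as_matrix()
    print('t %.2f'%s['t'],'pos',s['tool_pos'].round(4),'yawY %.2f'%np.degrees(np.arctan2(M[1,1],M[0,1])),'zax',M[:,2].round(4),'F',s['force'].round(2),'T',s['wrist_torque'].round(2),'op %.4f'%s['opening'],'q',s['q'].round(2)); return s
E
python3 -c "
from h import *
st()"
```

```text
t 2.70 pos [ 0.3887 -0.2638  0.0724] yawY 69.39 zax [ 9.000e-04 -1.310e-02 -9.999e-01] F [-0.17  0.09  0.51] T [ 0.04 -0.02  0.02] op 0.0641 q [-0.7  -0.11  2.01 -0.01  1.24 -1.91]
```

Emit:
send_rows(series=[{"wx": 0.013, "wy": 0, "wz": 0.007, "dx": -0.3, "dy": -0.6, "dz": -2, "fingers": 80}, {"wx": 0, "wy": 0, "wz": 0, "dx": 0, "dy": 0, "dz": -2, "fingers": 80}, {"wx": 0, "wy": 0, "wz": 0, "dx": 0, "dy": 0, "dz": 0, "fingers": 80}])

```text
t: 2.95
tool_pos: [0.3897, -0.2699, 0.0376]
orientation: [0.538, 3.087, -0.004]
force: [0.3, -0.0, -1.1]
opening: 0.0641
```

```bash
python3 -c "
from h import *
st(); snap('wrist','w2.png')"
```

```text
t 2.95 pos [ 0.3897 -0.2699  0.0376] yawY 70.22 zax [ 0.0072 -0.0042 -1.    ] F [ 0.32 -0.01 -1.07] T [ 0.04  0.04 -0.02] op 0.0641 q [-0.72 -0.05  2.02  0.    1.16 -1.94]
```

View pics/w2.png

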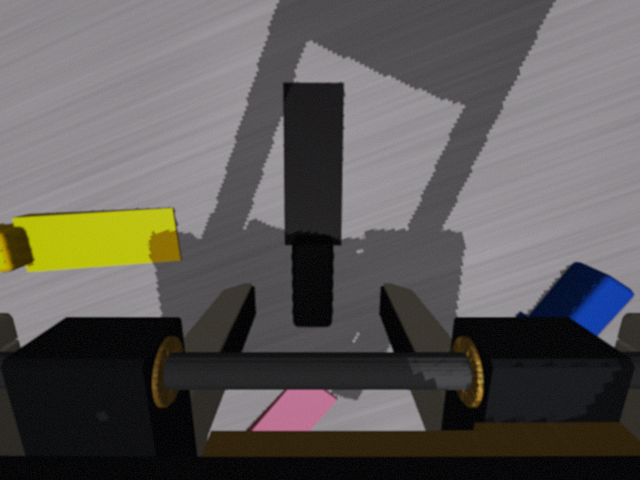

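```bash
python3 -c "
from h import *
s=robot.read_state(); M=R.from_rotvec(s['orientation']).as_matrix()
for p in ((285,83,.002),(344,83,.002),(286,243,.012),(342,243,.012),(293,326,.028),(331,326,.028)):
  w=onz('wrist',*p,s); print(w.round(4),(M.T@(w-s['tool_pos'])).round(4))
"
```

```text
[ 0.2834 -0.2498  0.002 ] [ 0.1084 -0.0165  0.0366]
[ 0.294  -0.2202  0.002 ] [0.1084 0.015  0.0365]
[ 0.364  -0.2795  0.012 ] [ 0.0224 -0.0172  0.0275]
[ 0.3749 -0.2492  0.012 ] [0.0224 0.015  0.0274]
[ 0.4072 -0.2905  0.028 ] [-0.0221 -0.0129  0.0119]
[ 0.4144 -0.2702  0.028 ] [-0.022   0.0086  0.0118]
```

Emit:
send_rows(series=[{"wx": 0.004, "wy": 0.007, "wz": -0.005, "dx": -0.4, "dy": 0.1, "dz": -1.5, "fingers": 80}, {"wx": 0, "wy": 0, "wz": 0, "dx": 0, "dy": 0, "dz": -1.2, "fingers": 80}, {"wx": 0, "wy": 0, "wz": 0, "dx": 0, "dy": 0, "dz": 0, "fingers": 80}, {"wx": 0, "wy": 0, "wz": 0, "dx": 0, "dy": 0, "dz": 0, "fingers": 80}])

```text
t: 3.33
tool_pos: [0.3901, -0.2717, 0.0166]
orientation: [0.543, 3.085, -0.009]
force: [-0.6, 0.9, 0.3]
opening: 0.0638
```

```bash
python3 -c "
from h import *
st()"
```

```text
t 3.33 pos [ 0.3901 -0.2717  0.0166] yawY 70.05 zax [ 0.0077 -0.0071 -0.9999] F [-0.58  0.91  0.32] T [ 0.05 -0.02  0.01] op 0.0638 q [-0.72 -0.01  2.03 -0.    1.12 -1.94]
```

Emit:
send_rows(series=[{"wx": 0.003, "wy": 0.004, "wz": 0, "dx": -0.4, "dy": 0.2, "dz": -0.8, "fingers": 80}, {"wx": 0.003, "wy": 0.003, "wz": 0, "dx": -0.2, "dy": 0.1, "dz": -0.6, "fingers": 80}, {"wx": 0, "wy": 0, "wz": 0, "dx": 0, "dy": 0, "dz": -0.1, "fingers": 80}])

```text
t: 3.58
tool_pos: [0.3844, -0.2689, 0.0017]
orientation: [0.543, 3.093, -0.002]
force: [-0.2, -0.8, 0.4]
opening: 0.0637
```

```bash
python3 -c "
from h import *
st()"
```

```text
t 3.58 pos [ 0.3844 -0.2689  0.0017] yawY 70.08 zax [ 0.0015 -0.0019 -1.    ] F [-0.2  -0.77  0.44] T [-0.03  0.02  0.01] op 0.0637 q [-0.72  0.    2.04 -0.    1.09 -1.94]
```

Emit:
send_rows(series=[{"wx": 0, "wy": 0, "wz": 0, "dx": 0, "dy": 0, "dz": 0.2, "fingers": 80}, {"wx": 0, "wy": 0, "wz": 0, "dx": 0, "dy": 0, "dz": 0.05, "fingers": 255}, {"wx": 0, "wy": 0, "wz": 0, "dx": 0, "dy": 0, "dz": 0.05, "fingers": 255}, {"wx": 0, "wy": 0, "wz": 0, "dx": 0, "dy": 0, "dz": 0.05, "fingers": 255}, {"wx": 0, "wy": 0, "wz": 0, "dx": 0, "dy": 0, "dz": 0.0, "fingers": 255}, {"wx": 0, "wy": 0, "wz": 0, "dx": 0, "dy": 0, "dz": 0.0, "fingers": 255}, {"wx": 0, "wy": 0, "wz": 0, "dx": 0, "dy": 0, "dz": 0.0, "fingers": 255}], newtons=35)

```text
t: 4.17
tool_pos: [0.3844, -0.2691, 0.0057]
orientation: [0.544, 3.092, -0.003]
force: [0.2, 0.1, -0.8]
opening: 0.0283
```

```bash
python3 -c "
from h import *
st()"
```

```text
t 4.17 pos [ 0.3844 -0.2691  0.0057] yawY 70.06 zax [ 0.0015 -0.0019 -1.    ] F [ 0.18  0.12 -0.81] T [0.07 0.03 0.03] op 0.0283 q [-0.72 -0.    2.04 -0.    1.1  -1.94]
```

Emit:
send_rows(series=[{"wx": 0, "wy": 0, "wz": 0, "dx": 0, "dy": 0, "dz": -0.2, "fingers": 255}, {"wx": 0, "wy": 0, "wz": 0, "dx": 0, "dy": 0, "dz": 0, "fingers": 255}, {"wx": 0, "wy": 0, "wz": 0, "dx": 0, "dy": 0, "dz": 0, "fingers": 255}, {"wx": 0, "wy": 0, "wz": 0, "dx": 0, "dy": 0, "dz": 0.0, "fingers": 255}])

```text
t: 4.5
tool_pos: [0.385, -0.2697, 0.0043]
orientation: [0.543, 3.091, -0.004]
force: [0.2, 0.3, 1.3]
opening: 0.0218
```

```bash
python3 -c "
from h import *
st()"
```

```text
t 4.50 pos [ 0.385  -0.2697  0.0043] yawY 70.06 zax [ 0.0028 -0.0031 -1.    ] F [0.2  0.3  1.29] T [0.12 0.07 0.03] op 0.0218 q [-0.72  0.    2.04 -0.    1.1  -1.94]
```

Emit:
send_rows(series=[{"wx": 0, "wy": 0, "wz": 0, "dx": 0, "dy": 0, "dz": 3, "fingers": 255}, {"wx": 0, "wy": 0, "wz": 0, "dx": 0, "dy": 0, "dz": 4, "fingers": 255}, {"wx": 0, "wy": 0, "wz": -0.12, "dx": 0, "dy": 1, "dz": 3, "fingers": 255}, {"wx": 0, "wy": 0, "wz": -0.12, "dx": 0, "dy": 2, "dz": 1, "fingers": 255}, {"wx": 0, "wy": 0, "wz": -0.12, "dx": 0, "dy": 2, "dz": 0, "fingers": 255}, {"wx": 0, "wy": 0, "wz": -0.12, "dx": 0, "dy": 2, "dz": 0, "fingers": 255}, {"wx": 0, "wy": 0, "wz": -0.12, "dx": 0, "dy": 2, "dz": 0, "fingers": 255}, {"wx": 0, "wy": 0, "wz": -0.12, "dx": 0, "dy": 2, "dz": 0, "fingers": 255}, {"wx": 0, "wy": 0, "wz": -0.12, "dx": 0, "dy": 2, "dz": 0, "fingers": 255}, {"wx": 0, "wy": 0, "wz": -0.12, "dx": 0, "dy": 2, "dz": 0, "fingers": 255}, {"wx": 0, "wy": 0, "wz": -0.12, "dx": 0, "dy": 2, "dz": 0, "fingers": 255}, {"wx": 0, "wy": 0, "wz": -0.12, "dx": 0, "dy": 2, "dz": 0, "fingers": 255}, {"wx": 0, "wy": 0, "wz": -0.12, "dx": 0, "dy": 2, "dz": 0, "fingers": 255}, {"wx": 0, "wy": 0, "wz": -0.12, "dx": 0, "dy": 2, "dz": 0, "fingers": 255}, {"wx": 0, "wy": 0, "wz": -0.12, "dx": 0, "dy": 2, "dz": 0, "fingers": 255}, {"wx": 0, "wy": 0, "wz": -0.12, "dx": 0, "dy": 2, "dz": 0, "fingers": 255}, {"wx": 0, "wy": 0, "wz": -0.12, "dx": 0, "dy": 2, "dz": 0, "fingers": 255}, {"wx": 0, "wy": 0, "wz": -0.12, "dx": 0, "dy": 2, "dz": 0, "fingers": 255}, {"wx": 0, "wy": 0, "wz": -0.12, "dx": 0, "dy": 2, "dz": 0, "fingers": 255}, {"wx": 0, "wy": 0, "wz": -0.12, "dx": 0, "dy": 2, "dz": 0, "fingers": 255}])

```text
t: 6.17
tool_pos: [0.3783, 0.0953, 0.1152]
orientation: [3.02, 0.851, -0.001]
force: [0.2, -0.5, -1.2]
opening: 0.0215
```

```bash
python3 -c "
from h import *
st()"
```

```text
t 6.17 pos [0.3783 0.0953 0.1152] yawY -58.52 zax [ 9.0e-04 -4.3e-03 -1.0e+00] F [ 0.17 -0.49 -1.24] T [-0.05  0.12 -0.04] op 0.0215 q [ 0.12 -0.4   2.16 -0.    1.38  1.14]
```

Emit:
send_rows(series=[{"wx": 0, "wy": 0, "wz": -0.12, "dx": 1, "dy": 0, "dz": 0, "fingers": 255}, {"wx": 0, "wy": 0, "wz": -0.12, "dx": 1, "dy": 0, "dz": 0, "fingers": 255}, {"wx": 0, "wy": 0, "wz": -0.12, "dx": 1, "dy": 0, "dz": 0, "fingers": 255}, {"wx": 0, "wy": 0, "wz": -0.12, "dx": 1, "dy": 0, "dz": 0, "fingers": 255}, {"wx": 0, "wy": 0, "wz": -0.12, "dx": 1, "dy": 0, "dz": 0, "fingers": 255}, {"wx": 0, "wy": 0, "wz": -0.08, "dx": 1, "dy": 0, "dz": 0, "fingers": 255}, {"wx": 0, "wy": 0, "wz": 0, "dx": 0, "dy": 0, "dz": 0, "fingers": 255}, {"wx": 0, "wy": 0, "wz": 0, "dx": 0, "dy": 0, "dz": 0, "fingers": 255}])

```text
t: 6.83
tool_pos: [0.4378, 0.1006, 0.1124]
orientation: [3.129, -0.253, -0.009]
force: [-0.3, -0.2, -1.2]
opening: 0.0217
```

```bash
python3 -c "
from h import *
s=st(); snap('wrist','w3.png'); snap('side','s3.png'); np.save('w3.npy',np.r_[s['tool_pos'],s['orientation']])
crop('s3.png',260,170,480,335,3.6,'c4.png')"
```

```text
t 6.83 pos [0.4378 0.1006 0.1124] yawY -99.24 zax [-0.0058 -0.0019 -1.    ] F [-0.32 -0.19 -1.2 ] T [-0.02  0.17  0.01] op 0.0217 q [ 0.11 -0.2   2.01 -0.    1.34  1.85]
```

View pics/w3.png

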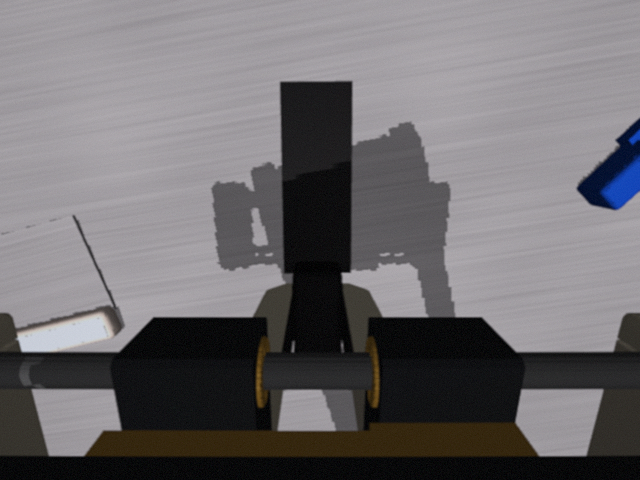

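View pics/c4.png

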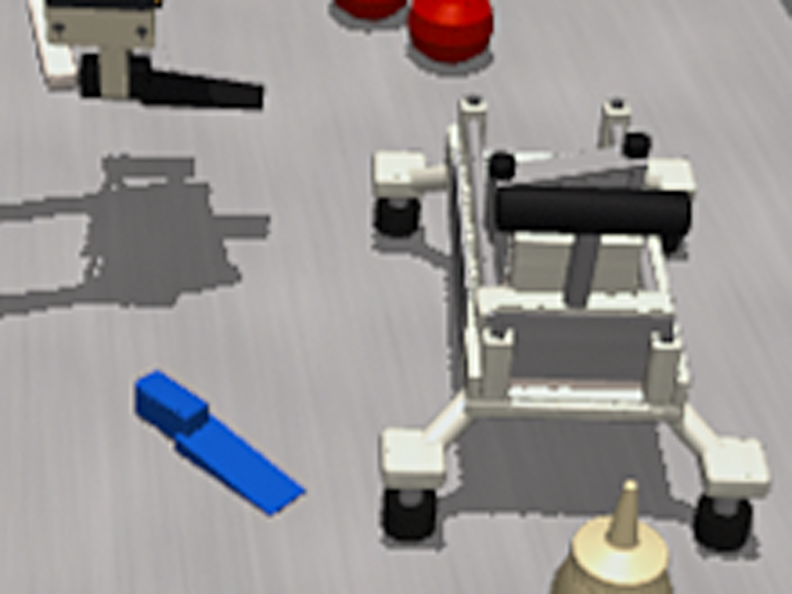

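Emit:
send_rows(series=[{"wx": 0, "wy": 0, "wz": 0, "dx": 0.8, "dy": 0, "dz": 3, "fingers": 255}, {"wx": 0, "wy": 0, "wz": 0, "dx": 0.8, "dy": 0, "dz": 4, "fingers": 255}, {"wx": 0, "wy": 0, "wz": 0, "dx": 0.8, "dy": 0, "dz": 4, "fingers": 255}, {"wx": 0, "wy": 0, "wz": 0, "dx": 0.5, "dy": 0, "dz": 3, "fingers": 255}, {"wx": 0, "wy": 0, "wz": 0, "dx": 0, "dy": 0, "dz": 0, "fingers": 255}, {"wx": 0, "wy": 0, "wz": 0, "dx": 0, "dy": 0, "dz": 0, "fingers": 255}])

```text
t: 7.43
tool_pos: [0.4592, 0.1001, 0.2548]
orientation: [3.129, -0.229, -0.023]
force: [0.5, -0.6, -0.8]
opening: 0.0215
```

```bash
python3 -c "
from h import *
s=st(); snap('wrist','w4.png'); np.save('w4.npy',np.r_[s['tool_pos'],s['orientation']])
"
```

```text
t 7.43 pos [0.4592 0.1001 0.2548] yawY -98.38 zax [-0.0149 -0.0028 -0.9999] F [ 0.52 -0.62 -0.82] T [-0.03  0.2  -0.06] op 0.0215 q [ 0.11 -0.22  1.77 -0.    1.61  1.82]
```

View pics/w4.png

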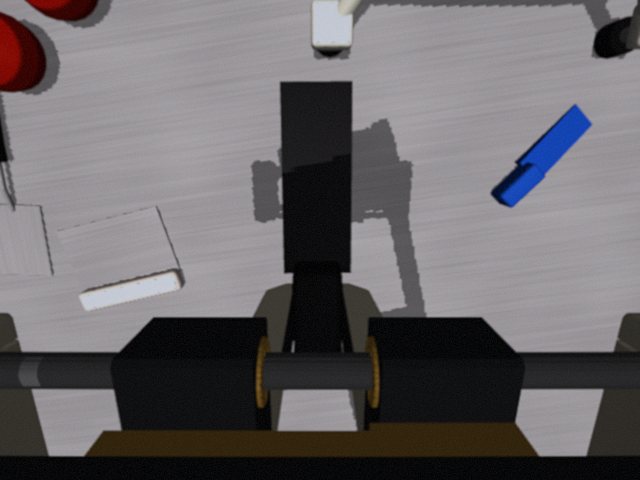

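```bash
python3 -c "
from h import *
crop('w4.png',290,0,390,70,8,'c5.png')
crop('s3.png',350,200,400,240,14,'c6.png')
crop('s3.png',350,275,400,320,13,'c7.png')
"
```

```text
(no output)
```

View pics/c5.png

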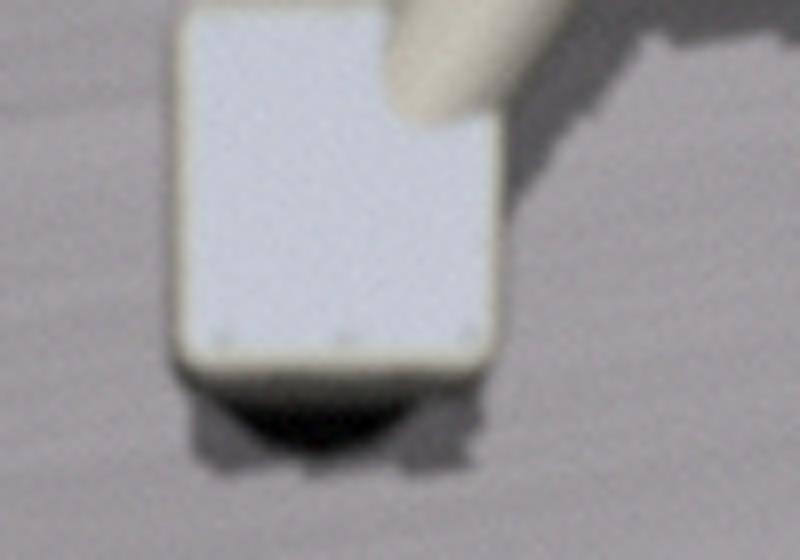

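View pics/c6.png

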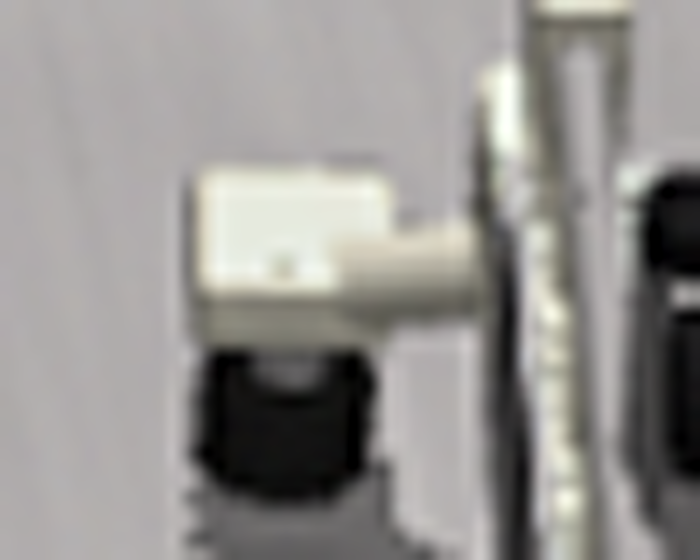

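View pics/c7.png

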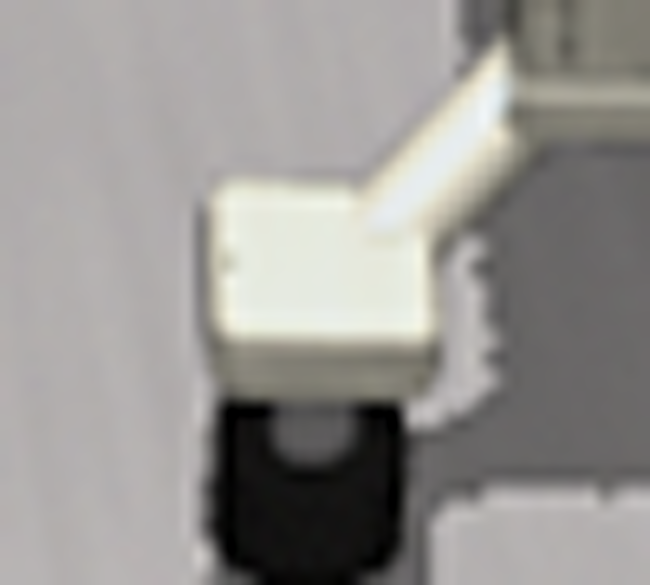

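```bash
python3 -c "
from h import *
a=np.load('w4.npy'); s=dict(tool_pos=a[:3],orientation=a[3:])
W=[onz('wrist',u,v,.063,s) for u,v in((312.25,1),(352.5,1),(351.9,45),(312.5,45))]
S=[onz('side',u,v,.063) for u,v in((364,212),(378,212.3),(378.3,221.4),(364.4,221.4))]
Rr=[onz('side',u,v,.063) for u,v in((366.4,289.2),(382.2,289.4),(383.8,301.5),(366.9,301.5))]
for n,Q in(('W',W),('S',S),('R',Rr)):
  Q=np.array(Q); print(n,Q[:,:2].round(4).tolist(),'c',Q.mean(0).round(4),'sides',[round(float(np.linalg.norm(Q[i]-Q[i-1])),4) for i in range(4)])
W=np.array(W);S=np.array(S);Rr=np.array(Rr)
for e in (W[3]-W[0],W[2]-W[1]): print('edge -x dir',np.degrees(np.arctan2(-e[1],-e[0])))
for e in (W[1]-W[0],W[2]-W[3]): print('edge -y',np.degrees(np.arctan2(e[1],e[0]))+90)
d=S.mean(0)-Rr.mean(0); print('dist',np.linalg.norm(d),'yaw',np.degrees(np.arctan2(d[1],d[0]))-90)
"
```

```text
W [[0.6556, 0.0754], [0.6505, 0.0402], [0.616, 0.0448], [0.6211, 0.0803]] c [0.6358 0.0602 0.063 ] sides [0.0348, 0.0356, 0.0348, 0.0359]
S [[0.6221, 0.0757], [0.658, 0.0709], [0.6514, 0.03], [0.6163, 0.0333]] c [0.637  0.0525 0.063 ] sides [0.0428, 0.0363, 0.0414, 0.0352]
R [[0.5799, -0.2214], [0.6138, -0.2253], [0.6102, -0.2633], [0.5747, -0.2599]] c [ 0.5946 -0.2425  0.063 ] sides [0.0388, 0.0342, 0.0382, 0.0356]
edge -x dir -8.194728181994488
edge -x dir -7.66275422685287
edge -y -8.234742046402474
edge -y -8.265434194350675
dist 0.2979847153060459 yaw -8.1662279025103
```

Emit:
send_rows(series=[{"wx": 0.005, "wy": -0.0115, "wz": 0.004, "dx": 1, "dy": -1, "dz": -3, "fingers": 255}, {"wx": 0, "wy": 0, "wz": 0, "dx": 1, "dy": -0.5, "dz": -4, "fingers": 255}, {"wx": 0, "wy": 0, "wz": 0, "dx": 0.5, "dy": -0.4, "dz": -4, "fingers": 255}, {"wx": 0, "wy": 0, "wz": 0, "dx": 0, "dy": 0, "dz": -4, "fingers": 255}, {"wx": 0, "wy": 0, "wz": 0, "dx": 0, "dy": 0, "dz": -3, "fingers": 255}, {"wx": 0, "wy": 0, "wz": 0, "dx": 0, "dy": 0, "dz": 0, "fingers": 255}, {"wx": 0, "wy": 0, "wz": 0, "dx": 0, "dy": 0, "dz": 0, "fingers": 255}])

```text
t: 8.07
tool_pos: [0.4769, 0.0804, 0.0638]
orientation: [-3.132, 0.21, 0.008]
force: [0.4, 0.6, 0.6]
opening: 0.0213
```

```bash
python3 -c "
from h import *
s=st()
"
```

```text
t 8.07 pos [0.4769 0.0804 0.0638] yawY -97.67 zax [-0.0048  0.0028 -1.    ] F [0.4  0.55 0.56] T [-0.    0.15 -0.04] op 0.0213 q [ 0.06 -0.05  1.96  0.    1.23  1.76]
```

Emit:
send_rows(series=[{"wx": 0, "wy": 0.001, "wz": -0.008, "dx": 0.8, "dy": 0.1, "dz": -2.5, "fingers": 255}, {"wx": 0, "wy": 0, "wz": 0, "dx": 0.1, "dy": 0, "dz": -2, "fingers": 255}, {"wx": 0, "wy": 0, "wz": 0, "dx": 0, "dy": 0, "dz": 0, "fingers": 255}, {"wx": 0, "wy": 0, "wz": 0, "dx": 0, "dy": 0, "dz": 0, "fingers": 255}])

```text
t: 8.4
tool_pos: [0.4876, 0.0819, 0.0229]
orientation: [-3.131, 0.219, 0.004]
force: [0.0, 0.5, -0.5]
opening: 0.0216
```

```bash
python3 -c "
from h import *
s=st(); snap('wrist','w5.png'); snap('side','s5.png'); np.save('w5.npy',np.r_[s['tool_pos'],s['orientation']])
crop('s5.png',290,190,400,270,7,'c8.png')"
```

```text
t 8.40 pos [0.4876 0.0819 0.0229] yawY -98.01 zax [-0.0025  0.003  -1.    ] F [ 0.    0.51 -0.45] T [ 0.02  0.19 -0.02] op 0.0216 q [0.06 0.04 1.96 0.   1.14 1.77]
```

View pics/w5.png

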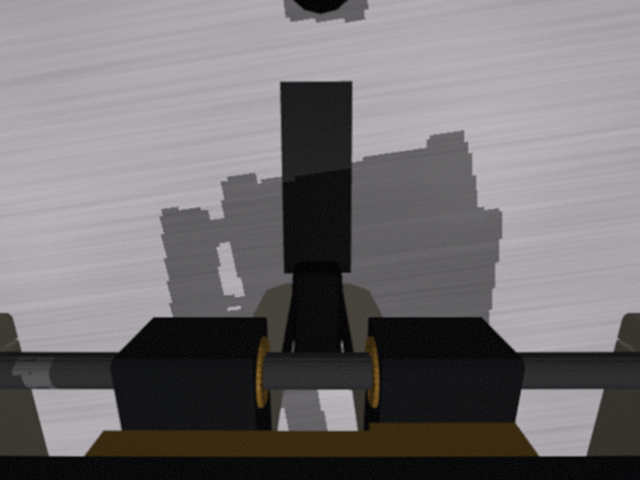

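View pics/c8.png

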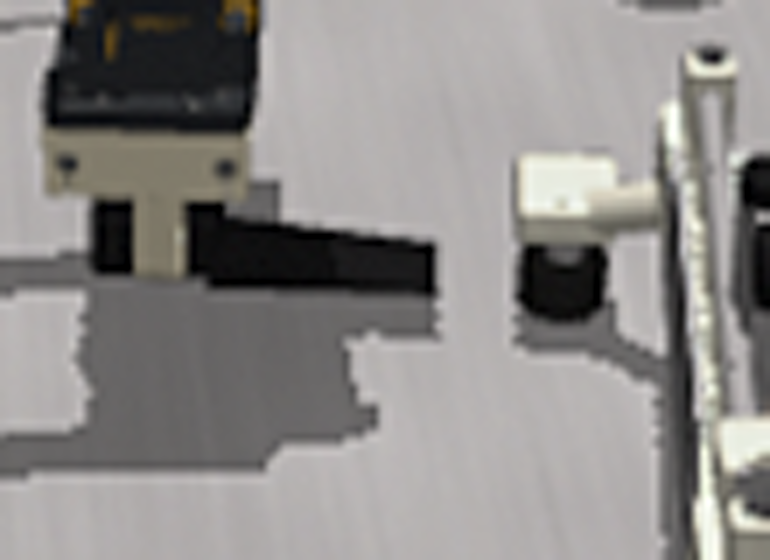

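```bash
python3 -c "
from h import *
im=cv2.imread('pics/w5.png').max(2)
for r in (0,2,4,6,8,10):
  c=np.where(im[r,270:390]<40)[0]+270; print(r,c.min() if len(c) else 0,c.max() if len(c) else 0, (c.min()+c.max())/2 if len(c) else 0)
for r in (84,90,120,200,250):
  c=np.where(im[r,260:380]<50)[0]+260; print(r,c.min(),c.max(),(c.min()+c.max())/2)
a=np.load('w5.npy'); s=dict(tool_pos=a[:3],orientation=a[3:])
M=R.from_rotvec(s['orientation']).as_matrix()
print(onz('wrist',320.5,12,.007,s), (M.T@(onz('wrist',320.5,12,.007,s)-a[:3])).round(4), (M.T@(onz('wrist',316.5,82,.02,s)-a[:3])).round(4))
"
```

```text
0 294 345 319.5
2 297 343 320.0
4 299 341 320.0
6 301 339 320.0
8 304 337 320.5
10 308 331 319.5
84 281 350 315.5
90 281 350 315.5
120 282 350 316.0
200 283 350 316.5
250 284 350 317.0
[0.62114874 0.06237645 0.007     ] [0.135  0.0008 0.0155] [ 0.1034 -0.001   0.0026]
```

Emit:
send_rows(series=[{"wx": 0, "wy": 0, "wz": 0, "dx": 0, "dy": -0.15, "dz": -1, "fingers": 255}, {"wx": 0, "wy": 0, "wz": 0, "dx": 0, "dy": 0, "dz": -0.4, "fingers": 255}, {"wx": 0, "wy": 0, "wz": 0, "dx": 0, "dy": 0, "dz": 0, "fingers": 255}, {"wx": 0, "wy": 0, "wz": 0, "dx": 0, "dy": 0, "dz": 0, "fingers": 255}])

```text
t: 8.83
tool_pos: [0.4917, 0.0806, 0.0136]
orientation: [-3.13, 0.218, -0.011]
force: [-0.8, 0.8, -1.0]
opening: 0.0218
```

```bash
python3 -c "
from h import *
s=st()"
```

```text
t 8.83 pos [0.4917 0.0806 0.0136] yawY -97.98 zax [ 0.0071  0.0036 -1.    ] F [-0.77  0.77 -1.03] T [0.06 0.14 0.01] op 0.0218 q [0.06 0.06 1.96 0.   1.11 1.77]
```

Emit:
send_rows(series=[{"wx": 0, "wy": 0.009, "wz": 0, "dx": -0.2, "dy": 0, "dz": -0.5, "fingers": 255}, {"wx": 0, "wy": 0, "wz": 0, "dx": 0, "dy": 0, "dz": -0.2, "fingers": 255}, {"wx": 0, "wy": 0, "wz": 0, "dx": 0, "dy": 0, "dz": 0, "fingers": 255}])

```text
t: 9.08
tool_pos: [0.4901, 0.0806, 0.0068]
orientation: [-3.13, 0.218, 0.003]
force: [0.0, -0.3, -0.4]
opening: 0.0217
```

```bash
python3 -c "
from h import *
s=st()"
```

```text
t 9.08 pos [0.4901 0.0806 0.0068] yawY -97.98 zax [-0.0015  0.0037 -1.    ] F [ 0.03 -0.28 -0.37] T [0.04 0.25 0.  ] op 0.0217 q [0.06 0.07 1.96 0.   1.11 1.77]
```

Emit:
send_rows(series=[{"wx": 0, "wy": 0.001, "wz": 0, "dx": 0, "dy": 0, "dz": -0.15, "fingers": 255}, {"wx": 0, "wy": 0, "wz": 0, "dx": 0, "dy": 0, "dz": -0.05, "fingers": 255}, {"wx": 0, "wy": 0, "wz": 0, "dx": 0, "dy": 0, "dz": 0, "fingers": 255}, {"wx": 0, "wy": 0, "wz": 0, "dx": 0, "dy": 0, "dz": 0, "fingers": 255}])

```text
t: 9.42
tool_pos: [0.4899, 0.0806, 0.0043]
orientation: [-3.131, 0.218, 0.006]
force: [-0.2, -0.8, 0.7]
opening: 0.0217
```

```bash
python3 -c "
from h import *
s=st()"
```

```text
t 9.42 pos [0.4899 0.0806 0.0043] yawY -97.98 zax [-0.0033  0.0036 -1.    ] F [-0.17 -0.78  0.74] T [-0.06  0.2   0.02] op 0.0217 q [0.06 0.08 1.96 0.   1.11 1.77]
```

Emit:
send_rows(series=[{"wx": 0, "wy": 0, "wz": 0, "dx": 0.5, "dy": -0.07, "dz": -0.03, "fingers": 255}, {"wx": 0, "wy": 0, "wz": 0, "dx": 0.5, "dy": -0.07, "dz": -0.02, "fingers": 255}, {"wx": 0, "wy": 0, "wz": 0, "dx": 0.5, "dy": -0.07, "dz": 0, "fingers": 255}, {"wx": 0, "wy": 0, "wz": 0, "dx": 0.5, "dy": -0.07, "dz": 0, "fingers": 255}])

```text
t: 9.75
tool_pos: [0.5104, 0.0781, 0.0046]
orientation: [-3.13, 0.217, 0.007]
force: [-0.4, -0.4, -1.2]
opening: 0.0217
```

```bash
python3 -c "
from h import *
s=st()"
```

```text
t 9.75 pos [0.5104 0.0781 0.0046] yawY -97.95 zax [-0.0039  0.0039 -1.    ] F [-0.44 -0.42 -1.2 ] T [ 0.02  0.15 -0.  ] op 0.0217 q [0.05 0.13 1.9  0.   1.11 1.76]
```

Emit:
send_rows(series=[{"wx": 0, "wy": 0, "wz": -0.002, "dx": 0, "dy": 0, "dz": -0.08, "fingers": 255}, {"wx": 0, "wy": 0, "wz": 0, "dx": 0, "dy": 0, "dz": 0, "fingers": 255}])

```text
t: 9.92
tool_pos: [0.5124, 0.0778, 0.0043]
orientation: [-3.13, 0.222, 0.004]
force: [-0.3, 1.1, -1.3]
opening: 0.022
```

```bash
python3 -c "
from h import *
s=st()"
```

```text
t 9.92 pos [0.5124 0.0778 0.0043] yawY -98.10 zax [-0.0022  0.0039 -1.    ] F [-0.34  1.14 -1.3 ] T [0.02 0.19 0.01] op 0.0220 q [0.05 0.13 1.9  0.   1.11 1.76]
```

Emit:
send_rows(series=[{"wx": 0, "wy": 0, "wz": 0, "dx": 0, "dy": 0, "dz": -0.05, "fingers": 255}, {"wx": 0, "wy": 0, "wz": 0, "dx": 0, "dy": 0, "dz": 0, "fingers": 255}])

```text
t: 10.08
tool_pos: [0.5127, 0.0778, 0.0043]
orientation: [-3.13, 0.222, 0.004]
force: [0.5, 0.1, -0.1]
opening: 0.0218
```

```bash
python3 -c "
from h import *
s=st()"
```

```text
t 10.08 pos [0.5127 0.0778 0.0043] yawY -98.11 zax [-0.0025  0.0039 -1.    ] F [ 0.53  0.09 -0.08] T [0.03 0.21 0.06] op 0.0218 q [0.05 0.13 1.9  0.   1.11 1.76]
```

Emit:
send_rows(series=[{"wx": 0, "wy": 0, "wz": 0, "dx": 0, "dy": 0, "dz": -0.1, "fingers": 255}, {"wx": 0, "wy": 0, "wz": 0, "dx": 0, "dy": 0, "dz": 0, "fingers": 255}])

```text
t: 10.25
tool_pos: [0.5129, 0.0778, 0.0045]
orientation: [-3.13, 0.222, 0.004]
force: [0.8, 0.4, -1.4]
opening: 0.0219
```

```bash
python3 -c "
from h import *
s=st(); snap('side','s6.png'); crop('s6.png',300,190,410,270,7,'c9.png');st()"
```

```text
t 10.25 pos [0.5129 0.0778 0.0045] yawY -98.11 zax [-0.0025  0.0038 -1.    ] F [ 0.78  0.41 -1.38] T [ 0.    0.19 -0.03] op 0.0219 q [0.05 0.13 1.9  0.   1.11 1.76]
t 10.30 pos [0.513  0.0778 0.0044] yawY -98.11 zax [-0.0023  0.0039 -1.    ] F [ 0.17  0.28 -1.37] T [0.01 0.16 0.04] op 0.0213 q [0.05 0.13 1.9  0.   1.11 1.76]
```

View pics/c9.png

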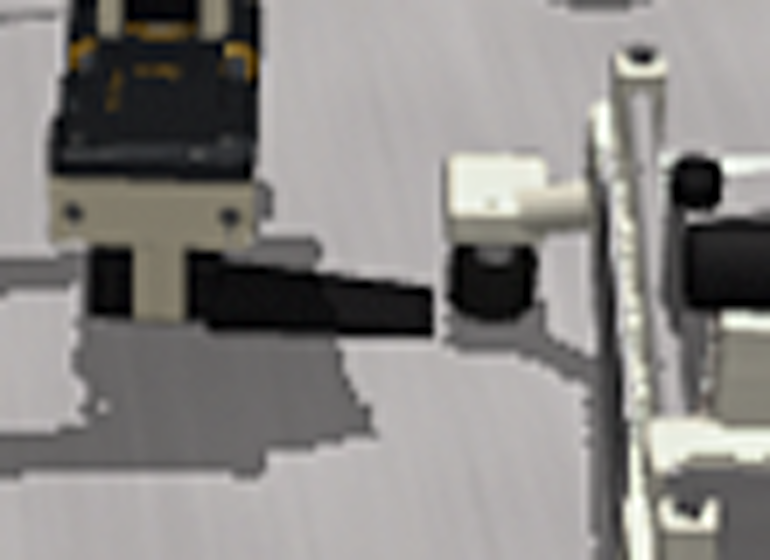

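Emit:
send_rows(series=[{"wx": 0, "wy": 0, "wz": 0, "dx": 0.3, "dy": -0.04, "dz": -0.03, "fingers": 255}, {"wx": 0, "wy": 0, "wz": 0, "dx": 0.3, "dy": -0.04, "dz": -0.03, "fingers": 255}, {"wx": 0, "wy": 0, "wz": 0, "dx": 0.2, "dy": -0.03, "dz": -0.03, "fingers": 255}])

```text
t: 10.55
tool_pos: [0.52, 0.0771, 0.0042]
orientation: [-3.13, 0.221, 0.008]
force: [-5.0, 0.3, 7.2]
opening: 0.0216
```

```bash
python3 -c "
from h import *
s=st()"
```

```text
t 10.55 pos [0.52   0.0771 0.0042] yawY -98.09 zax [-0.0047  0.0042 -1.    ] F [-5.03  0.34  7.22] T [-0.04  0.81 -0.05] op 0.0216 q [0.05 0.15 1.88 0.   1.11 1.76]
```

Emit:
send_rows(series=[{"wx": 0, "wy": 0, "wz": 0, "dx": 0.2, "dy": -0.03, "dz": -0.03, "fingers": 255}, {"wx": 0, "wy": 0, "wz": 0, "dx": 0.2, "dy": -0.03, "dz": -0.03, "fingers": 255}])

```text
t: 10.72
tool_pos: [0.5238, 0.0767, 0.0043]
orientation: [-3.13, 0.221, 0.009]
force: [-4.3, -0.3, 7.3]
opening: 0.0217
```

```bash
python3 -c "
from h import *
s=st()"
```

```text
t 10.72 pos [0.5238 0.0767 0.0043] yawY -98.08 zax [-0.0056  0.0045 -1.    ] F [-4.34 -0.33  7.26] T [-0.05  0.75 -0.01] op 0.0217 q [0.05 0.16 1.87 0.01 1.12 1.75]
```

Emit:
send_rows(series=[{"wx": 0, "wy": 0, "wz": 0, "dx": 0.2, "dy": -0.03, "dz": -0.03, "fingers": 255}, {"wx": 0, "wy": 0, "wz": 0, "dx": 0.2, "dy": -0.03, "dz": -0.03, "fingers": 255}])

```text
t: 10.88
tool_pos: [0.5278, 0.0763, 0.0043]
orientation: [-3.13, 0.221, 0.01]
force: [-4.6, 0.9, 7.2]
opening: 0.0217
```

```bash
python3 -c "
from h import *
s=st()"
```

```text
t 10.88 pos [0.5278 0.0763 0.0043] yawY -98.08 zax [-0.0064  0.0046 -1.    ] F [-4.59  0.92  7.23] T [-0.05  0.62 -0.01] op 0.0217 q [0.04 0.17 1.86 0.01 1.12 1.75]
```

Emit:
send_rows(series=[{"wx": 0, "wy": -0.002, "wz": 0, "dx": 0.2, "dy": -0.03, "dz": 0.01, "fingers": 255}, {"wx": 0, "wy": 0, "wz": 0, "dx": 0.2, "dy": -0.03, "dz": 0, "fingers": 255}])

```text
t: 11.05
tool_pos: [0.5318, 0.0758, 0.0042]
orientation: [-3.129, 0.221, 0.008]
force: [-3.3, 0.6, 4.6]
opening: 0.0219
```

```bash
python3 -c "
from h import *
s=st()"
```

```text
t 11.05 pos [0.5318 0.0758 0.0042] yawY -98.07 zax [-0.0045  0.0048 -1.    ] F [-3.26  0.55  4.59] T [ 0.    0.48 -0.03] op 0.0219 q [0.04 0.18 1.85 0.01 1.12 1.75]
```

Emit:
send_rows(series=[{"wx": 0, "wy": 0, "wz": 0, "dx": 0.2, "dy": -0.03, "dz": 0, "fingers": 255}, {"wx": 0, "wy": 0, "wz": 0, "dx": 0.2, "dy": -0.03, "dz": 0, "fingers": 255}])

```text
t: 11.22
tool_pos: [0.5359, 0.0753, 0.0043]
orientation: [-3.129, 0.221, 0.008]
force: [-2.7, 0.5, 5.4]
opening: 0.0218
```

```bash
python3 -c "
from h import *
s=st()"
```

```text
t 11.22 pos [0.5359 0.0753 0.0043] yawY -98.07 zax [-0.005   0.0048 -1.    ] F [-2.67  0.54  5.36] T [-0.01  0.45 -0.03] op 0.0218 q [0.04 0.19 1.83 0.01 1.12 1.75]
```

Emit:
send_rows(series=[{"wx": 0, "wy": -0.001, "wz": 0, "dx": 0.2, "dy": -0.03, "dz": 0.02, "fingers": 255}, {"wx": 0, "wy": 0, "wz": 0, "dx": 0.2, "dy": -0.03, "dz": 0.01, "fingers": 255}])

```text
t: 11.38
tool_pos: [0.5401, 0.0746, 0.0043]
orientation: [-3.129, 0.221, 0.007]
force: [-2.4, 0.1, 3.7]
opening: 0.0218
```

```bash
python3 -c "
from h import *
s=st()"
```

```text
t 11.38 pos [0.5401 0.0746 0.0043] yawY -98.07 zax [-0.0042  0.0048 -1.    ] F [-2.43  0.12  3.69] T [ 0.04  0.4  -0.02] op 0.0218 q [0.04 0.2  1.82 0.01 1.12 1.75]
```

Emit:
send_rows(series=[{"wx": 0, "wy": 0, "wz": 0, "dx": 0.2, "dy": -0.03, "dz": 0.01, "fingers": 255}, {"wx": 0, "wy": 0, "wz": 0, "dx": 0.2, "dy": -0.03, "dz": 0.01, "fingers": 255}])

```text
t: 11.55
tool_pos: [0.5445, 0.0739, 0.0043]
orientation: [-3.129, 0.221, 0.007]
force: [-0.6, 1.4, 2.0]
opening: 0.0219
```

```bash
python3 -c "
from h import *
s=st()"
```

```text
t 11.55 pos [0.5445 0.0739 0.0043] yawY -98.07 zax [-0.0043  0.0048 -1.    ] F [-0.58  1.44  2.02] T [ 0.02  0.26 -0.02] op 0.0219 q [0.04 0.21 1.81 0.01 1.12 1.75]
```

Emit:
send_rows(series=[{"wx": 0, "wy": 0, "wz": 0, "dx": 0.2, "dy": -0.06, "dz": 0, "fingers": 255}, {"wx": 0, "wy": 0, "wz": 0, "dx": 0.2, "dy": -0.06, "dz": 0, "fingers": 255}])

```text
t: 11.72
tool_pos: [0.5489, 0.0727, 0.0043]
orientation: [-3.129, 0.221, 0.008]
force: [-1.0, 0.9, 2.9]
opening: 0.0217
```

```bash
python3 -c "
from h import *
s=st()"
```

```text
t 11.72 pos [0.5489 0.0727 0.0043] yawY -98.07 zax [-0.0045  0.0049 -1.    ] F [-1.    0.89  2.95] T [ 0.03  0.33 -0.01] op 0.0217 q [0.04 0.22 1.8  0.01 1.12 1.74]
```

Emit:
send_rows(series=[{"wx": 0, "wy": 0, "wz": 0, "dx": 0.2, "dy": -0.06, "dz": 0, "fingers": 255}, {"wx": 0, "wy": 0, "wz": 0, "dx": 0.2, "dy": -0.05, "dz": 0, "fingers": 255}])

```text
t: 11.88
tool_pos: [0.5534, 0.0715, 0.0043]
orientation: [-3.129, 0.221, 0.007]
force: [-1.3, 1.5, 1.8]
opening: 0.0215
```

```bash
python3 -c "
from h import *
s=st()"
```

```text
t 11.88 pos [0.5534 0.0715 0.0043] yawY -98.07 zax [-0.0044  0.005  -1.    ] F [-1.35  1.52  1.82] T [-0.    0.3  -0.02] op 0.0215 q [0.03 0.23 1.79 0.01 1.13 1.74]
```

Emit:
send_rows(series=[{"wx": 0, "wy": 0, "wz": 0, "dx": 0.2, "dy": -0.05, "dz": 0, "fingers": 255}, {"wx": 0, "wy": 0, "wz": 0, "dx": 0.2, "dy": -0.04, "dz": 0, "fingers": 255}])

```text
t: 12.05
tool_pos: [0.5579, 0.0705, 0.0043]
orientation: [-3.129, 0.221, 0.007]
force: [-1.9, 0.3, 3.7]
opening: 0.0218
```

```bash
python3 -c "
from h import *
s=st()"
```

```text
t 12.05 pos [0.5579 0.0705 0.0043] yawY -98.07 zax [-0.0044  0.005  -1.    ] F [-1.85  0.33  3.74] T [0.04 0.32 0.  ] op 0.0218 q [0.03 0.24 1.77 0.01 1.13 1.74]
```

```bash
python3 -c "
from h import *
snap('side','s7.png'); crop('s7.png',310,180,420,260,7,'c10.png')
snap('wrist','w7.png')"
```

```text
(no output)
```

View pics/c10.png

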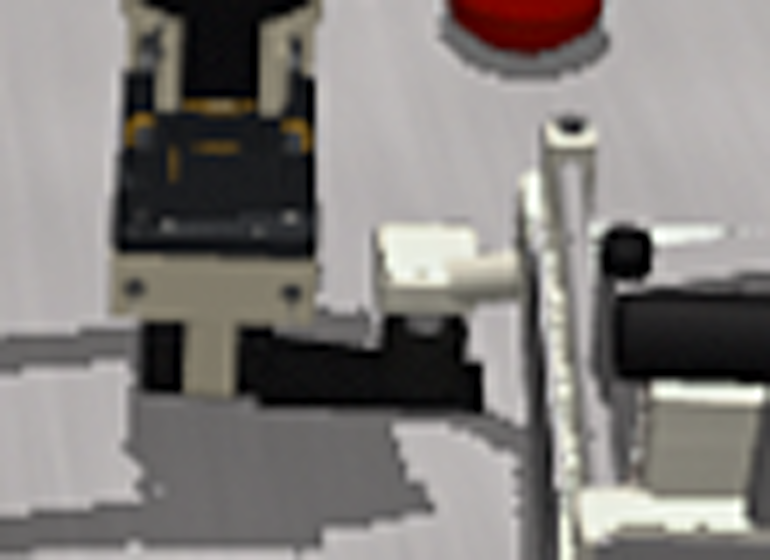

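View pics/w7.png

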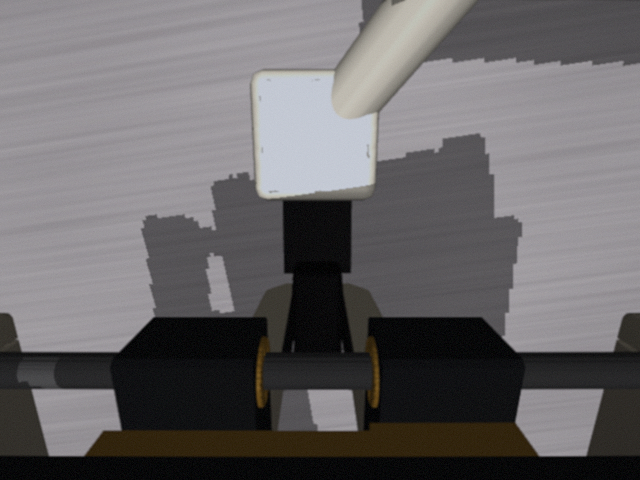

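Emit:
send_rows(series=[{"wx": 0, "wy": 0, "wz": 0, "dx": 0.2, "dy": -0.03, "dz": 0, "fingers": 255}, {"wx": 0, "wy": 0, "wz": 0, "dx": 0.2, "dy": -0.03, "dz": 0, "fingers": 255}])

```text
t: 12.32
tool_pos: [0.5621, 0.0698, 0.0043]
orientation: [-3.129, 0.221, 0.007]
force: [-2.8, 1.2, 2.9]
opening: 0.0217
```

```bash
python3 -c "
from h import *
s=st()"
```

```text
t 12.32 pos [0.5621 0.0698 0.0043] yawY -98.07 zax [-0.0042  0.0049 -1.    ] F [-2.8   1.17  2.94] T [0.03 0.38 0.02] op 0.0217 q [0.03 0.25 1.76 0.01 1.13 1.74]
```

Emit:
send_rows(series=[{"wx": 0, "wy": 0, "wz": 0, "dx": 0.2, "dy": -0.03, "dz": 0, "fingers": 255}, {"wx": 0, "wy": 0, "wz": 0, "dx": 0.2, "dy": -0.03, "dz": 0, "fingers": 255}])

```text
t: 12.48
tool_pos: [0.5663, 0.0691, 0.0043]
orientation: [-3.129, 0.221, 0.008]
force: [-2.2, 0.6, 3.6]
opening: 0.0219
```

```bash
python3 -c "
from h import *
s=st()"
```

```text
t 12.48 pos [0.5663 0.0691 0.0043] yawY -98.07 zax [-0.0045  0.0049 -1.    ] F [-2.17  0.58  3.56] T [0.01 0.34 0.03] op 0.0219 q [0.03 0.26 1.75 0.01 1.13 1.74]
```

Emit:
send_rows(series=[{"wx": 0, "wy": 0, "wz": 0, "dx": 0.2, "dy": -0.03, "dz": 0, "fingers": 255}])

```text
t: 12.57
tool_pos: [0.5681, 0.0689, 0.0042]
orientation: [-3.129, 0.221, 0.009]
force: [-8.0, 1.0, 7.8]
opening: 0.0217
```

```bash
python3 -c "
from h import *
s=st()"
```

```text
t 12.57 pos [0.5681 0.0689 0.0042] yawY -98.07 zax [-0.0053  0.0049 -1.    ] F [-8.04  1.01  7.77] T [0.05 1.24 0.02] op 0.0217 q [0.03 0.27 1.74 0.01 1.13 1.74]
```

Emit:
send_rows(series=[{"wx": 0, "wy": 0, "wz": 0, "dx": 0.05, "dy": -0.007, "dz": 0, "fingers": 255}])

```text
t: 12.65
tool_pos: [0.5683, 0.0688, 0.0043]
orientation: [-3.129, 0.221, 0.011]
force: [-5.9, 1.1, 7.4]
opening: 0.0218
```

```bash
python3 -c "
from h import *
s=st()"
```

```text
t 12.65 pos [0.5683 0.0688 0.0043] yawY -98.07 zax [-0.0066  0.005  -1.    ] F [-5.86  1.09  7.43] T [ 0.01  1.11 -0.03] op 0.0218 q [0.03 0.27 1.74 0.01 1.14 1.74]
```

Emit:
send_rows(series=[{"wx": 0, "wy": -0.003, "wz": 0, "dx": 0.06, "dy": -0.008, "dz": 0.02, "fingers": 255}])

```text
t: 12.73
tool_pos: [0.5683, 0.0688, 0.0043]
orientation: [-3.129, 0.221, 0.009]
force: [-6.0, 1.4, 4.7]
opening: 0.0217
```

```bash
python3 -c "
from h import *
s=st()"
```

```text
t 12.73 pos [0.5683 0.0688 0.0043] yawY -98.06 zax [-0.0054  0.0051 -1.    ] F [-5.99  1.41  4.65] T [ 0.02  0.91 -0.01] op 0.0217 q [0.03 0.27 1.74 0.01 1.13 1.74]
```

Emit:
send_rows(series=[{"wx": 0, "wy": 0, "wz": 0, "dx": 0.08, "dy": -0.01, "dz": 0.01, "fingers": 255}])

```text
t: 12.82
tool_pos: [0.5683, 0.0688, 0.0043]
orientation: [-3.129, 0.22, 0.012]
force: [-6.8, 1.2, 7.6]
opening: 0.0215
```

```bash
python3 -c "
from h import *
s=st()"
```

```text
t 12.82 pos [0.5683 0.0688 0.0043] yawY -98.06 zax [-0.0073  0.0052 -1.    ] F [-6.85  1.22  7.6 ] T [0.03 1.15 0.04] op 0.0215 q [0.03 0.27 1.74 0.01 1.14 1.74]
```

Emit:
send_rows(series=[{"wx": 0, "wy": -0.004, "wz": 0, "dx": 0.11, "dy": -0.015, "dz": 0.03, "fingers": 255}])

```text
t: 12.9
tool_pos: [0.5684, 0.0688, 0.0043]
orientation: [-3.129, 0.22, 0.01]
force: [-7.7, 1.2, 4.9]
opening: 0.0218
```

```bash
python3 -c "
from h import *
s=st()"
```

```text
t 12.90 pos [0.5684 0.0688 0.0043] yawY -98.05 zax [-0.0058  0.0053 -1.    ] F [-7.65  1.16  4.87] T [0.08 1.17 0.  ] op 0.0218 q [0.03 0.27 1.74 0.01 1.13 1.74]
```

Emit:
send_rows(series=[{"wx": 0, "wy": -0.003, "wz": 0, "dx": 0.13, "dy": -0.018, "dz": 0.03, "fingers": 255}])

```text
t: 12.98
tool_pos: [0.5684, 0.0688, 0.0043]
orientation: [-3.129, 0.22, 0.009]
force: [-9.8, 1.0, 8.0]
opening: 0.0216
```

```bash
python3 -c "
from h import *
s=st()"
```

```text
t 12.98 pos [0.5684 0.0688 0.0043] yawY -98.04 zax [-0.0057  0.0054 -1.    ] F [-9.77  0.98  8.04] T [ 0.02  1.56 -0.  ] op 0.0216 q [0.03 0.27 1.74 0.01 1.13 1.74]
```

Emit:
send_rows(series=[{"wx": 0, "wy": -0.003, "wz": 0, "dx": 0.16, "dy": -0.022, "dz": 0.05, "fingers": 255}])

```text
t: 13.07
tool_pos: [0.5685, 0.0688, 0.0043]
orientation: [-3.129, 0.22, 0.01]
force: [-7.5, 1.5, 5.5]
opening: 0.0218
```

```bash
python3 -c "
from h import *
s=st()"
```

```text
t 13.07 pos [0.5685 0.0688 0.0043] yawY -98.03 zax [-0.006   0.0056 -1.    ] F [-7.47  1.49  5.46] T [ 0.05  1.3  -0.02] op 0.0218 q [0.03 0.27 1.74 0.01 1.14 1.74]
```

Emit:
send_rows(series=[{"wx": 0, "wy": -0.004, "wz": 0, "dx": 0.2, "dy": -0.028, "dz": 0.05, "fingers": 255}])

```text
t: 13.15
tool_pos: [0.5688, 0.0688, 0.0043]
orientation: [-3.129, 0.219, 0.01]
force: [-10.2, 1.8, 7.7]
opening: 0.022
```

```bash
python3 -c "
from h import *
s=st()"
```

```text
t 13.15 pos [0.5688 0.0688 0.0043] yawY -98.02 zax [-0.006   0.0058 -1.    ] F [-10.25   1.83   7.72] T [ 0.1   1.83 -0.02] op 0.0220 q [0.03 0.27 1.74 0.01 1.14 1.73]
```

Emit:
send_rows(series=[{"wx": 0, "wy": 0, "wz": 0, "dx": 0, "dy": 0, "dz": 0, "fingers": 255}, {"wx": 0, "wy": 0, "wz": 0, "dx": 0, "dy": 0, "dz": 0, "fingers": 120}, {"wx": 0, "wy": 0, "wz": 0, "dx": 0, "dy": 0, "dz": 0, "fingers": 120}, {"wx": 0, "wy": 0, "wz": 0, "dx": 0, "dy": 0, "dz": 0, "fingers": 120}, {"wx": 0, "wy": 0, "wz": 0, "dx": 0, "dy": 0, "dz": 0.0, "fingers": 120}])

```text
t: 13.57
tool_pos: [0.5692, 0.0686, 0.0036]
orientation: [-3.129, 0.219, 0.01]
force: [-0.5, 0.0, 0.6]
opening: 0.0437
```

```bash
python3 -c "
from h import *
s=st(); snap('wrist','w8.png'); snap('side','s8.png'); crop('s8.png',310,180,420,260,7,'c11.png')"
```

```text
t 13.57 pos [0.5692 0.0686 0.0036] yawY -98.02 zax [-0.0058  0.0055 -1.    ] F [-0.52  0.04  0.58] T [0.01 0.15 0.02] op 0.0437 q [0.03 0.27 1.74 0.01 1.13 1.73]
```

View pics/w8.png

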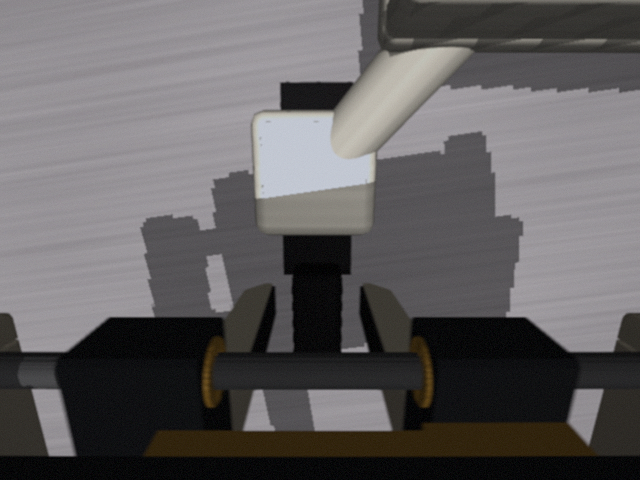

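View pics/c11.png

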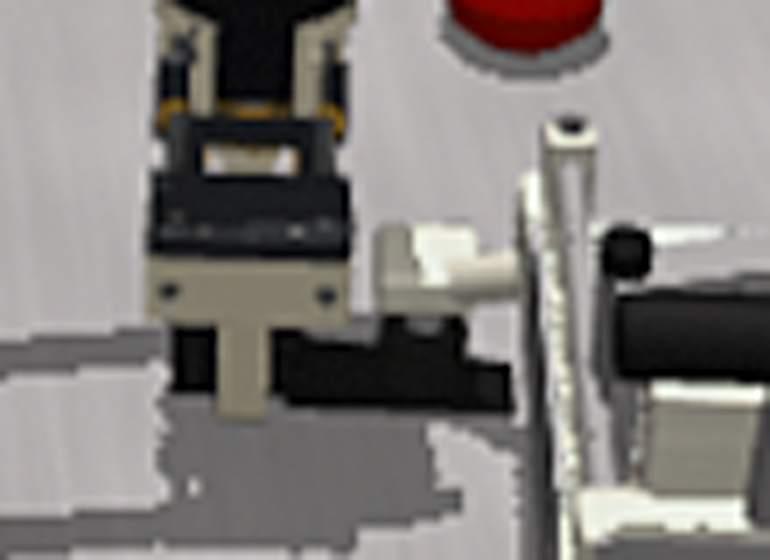

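Emit:
send_rows(series=[{"wx": 0, "wy": 0, "wz": 0, "dx": 0, "dy": 0, "dz": 1, "fingers": 120}, {"wx": 0, "wy": 0, "wz": 0, "dx": 0, "dy": 0, "dz": 2, "fingers": 120}, {"wx": 0, "wy": 0, "wz": 0, "dx": 0, "dy": 0, "dz": 3, "fingers": 120}, {"wx": 0, "wy": 0, "wz": 0, "dx": -0.5, "dy": 0, "dz": 4, "fingers": 120}, {"wx": 0, "wy": 0, "wz": 0, "dx": -0.5, "dy": 0, "dz": 4, "fingers": 255}, {"wx": 0, "wy": 0, "wz": 0, "dx": -0.5, "dy": 0, "dz": 3, "fingers": 255}, {"wx": 0, "wy": 0, "wz": 0, "dx": 0, "dy": 0, "dz": 0, "fingers": 255}, {"wx": 0, "wy": 0, "wz": 0, "dx": 0, "dy": 0, "dz": 0, "fingers": 255}])

```text
t: 14.33
tool_pos: [0.549, 0.0683, 0.1835]
orientation: [-3.129, 0.22, 0.016]
force: [-0.2, -0.3, 0.4]
opening: 0.0273
```

```bash
python3 -c "
from h import *
s=st(); snap('wrist','w9.png'); np.save('w9.npy',np.r_[s['tool_pos'],s['orientation']])"
```

```text
t 14.33 pos [0.549  0.0683 0.1835] yawY -98.03 zax [-0.0095  0.0054 -0.9999] F [-0.25 -0.26  0.41] T [0.03 0.16 0.07] op 0.0273 q [0.03 0.03 1.66 0.01 1.46 1.74]
```

View pics/w9.png

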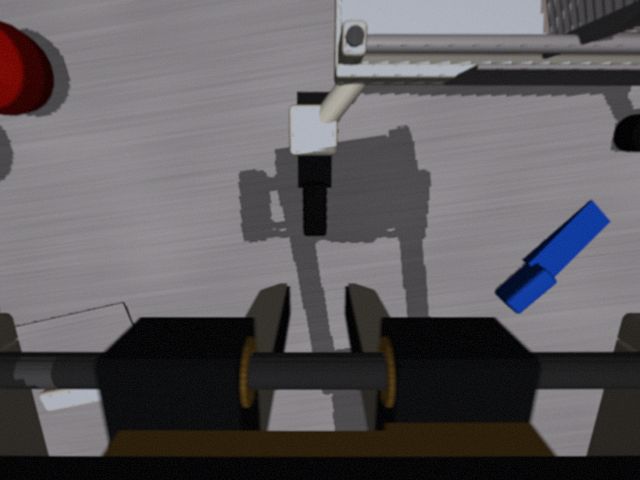

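```bash
python3 -c "
from h import *
a=np.load('w9.npy'); s=dict(tool_pos=a[:3],orientation=a[3:])
Q=np.array([onz('wrist',u,v,.063,s) for u,v in((289,104),(338,104),(338,152),(291,154))]); print(Q.round(4),Q.mean(0))
print('strut',onz('wrist',322,118,.063,s),onz('wrist',335,122,.063,s))
for p in((298,92),(333,92)): print('tip',onz('wrist',*p,.002,s))
"
```

```text
[[0.6575 0.0759 0.063 ]
 [0.6523 0.0389 0.063 ]
 [0.6172 0.0432 0.063 ]
 [0.6209 0.0802 0.063 ]] [0.63696797 0.059556   0.063     ]
strut [0.64403459 0.05231496 0.063     ] [0.63975016 0.04276692 0.063     ]
tip [0.67344937 0.06993193 0.002     ]
tip [0.66896607 0.038169   0.002     ]
```

Emit:
send_rows(series=[{"wx": -0.005, "wy": -0.009, "wz": 0.12, "dx": 0, "dy": 0, "dz": 0, "fingers": 255}, {"wx": 0, "wy": 0, "wz": 0.12, "dx": 0, "dy": 0, "dz": 0, "fingers": 255}, {"wx": 0, "wy": 0, "wz": 0.12, "dx": 1, "dy": 0, "dz": 0, "fingers": 255}, {"wx": 0, "wy": 0, "wz": 0.12, "dx": 1, "dy": 0, "dz": 0, "fingers": 255}, {"wx": 0, "wy": 0, "wz": 0.12, "dx": 1, "dy": 0, "dz": 0, "fingers": 255}, {"wx": 0, "wy": 0, "wz": 0.12, "dx": 1, "dy": 0, "dz": 0, "fingers": 255}, {"wx": 0, "wy": 0, "wz": 0.12, "dx": 1, "dy": 0, "dz": 0, "fingers": 255}, {"wx": 0, "wy": 0, "wz": 0.12, "dx": 1, "dy": 0, "dz": 0, "fingers": 255}, {"wx": 0, "wy": 0, "wz": 0.12, "dx": 1, "dy": 0, "dz": 0, "fingers": 255}, {"wx": 0, "wy": 0, "wz": 0.12, "dx": 1, "dy": 0, "dz": 0, "fingers": 255}, {"wx": 0, "wy": 0, "wz": 0.12, "dx": 0.3, "dy": 0, "dz": 0, "fingers": 255}, {"wx": 0, "wy": 0, "wz": 0.12, "dx": 0, "dy": 0, "dz": 0, "fingers": 255}, {"wx": 0, "wy": 0, "wz": 0.1, "dx": 0, "dy": 0, "dz": 0, "fingers": 255}, {"wx": 0, "wy": 0, "wz": 0, "dx": 0, "dy": 0, "dz": 0, "fingers": 255}, {"wx": 0, "wy": 0, "wz": 0, "dx": 0, "dy": 0, "dz": 0, "fingers": 255}])

```text
t: 15.63
tool_pos: [0.6254, 0.0675, 0.1578]
orientation: [-2.333, -2.092, 0.05]
force: [0.0, 0.7, -0.1]
opening: 0.0006
```

```bash
python3 -c "
from h import *
s=st()"
```

```text
t 15.63 pos [0.6254 0.0675 0.1578] yawY -6.25 zax [-0.0291 -0.0154 -0.9995] F [ 0.    0.74 -0.07] T [-0.08  0.12 -0.01] op 0.0006 q [ 0.03  0.27  1.44 -0.01  1.46  0.15]
```

Emit:
send_rows(series=[{"wx": 0.015, "wy": -0.029, "wz": -0.03, "dx": 0.8, "dy": -0.3, "dz": -1, "fingers": 255}, {"wx": 0, "wy": 0, "wz": 0, "dx": 0, "dy": 0, "dz": -2, "fingers": 255}, {"wx": 0, "wy": 0, "wz": 0, "dx": 0, "dy": 0, "dz": -1.5, "fingers": 255}, {"wx": 0, "wy": 0, "wz": 0, "dx": 0, "dy": 0, "dz": 0, "fingers": 255}, {"wx": 0, "wy": 0, "wz": 0, "dx": 0, "dy": 0, "dz": 0, "fingers": 255}])

```text
t: 16.05
tool_pos: [0.632, 0.0644, 0.1082]
orientation: [-2.387, -2.037, 0.003]
force: [0.2, 0.5, 0.1]
opening: 0.0007
```

```bash
python3 -c "
from h import *
s=st()"
```

```text
t 16.05 pos [0.632  0.0644 0.1082] yawY -9.04 zax [-0.0034  0.001  -1.    ] F [0.17 0.49 0.14] T [-0.04  0.07  0.04] op 0.0007 q [0.02 0.3  1.5  0.   1.35 0.18]
```

Emit:
send_rows(series=[{"wx": 0, "wy": -0.003, "wz": 0, "dx": 0.2, "dy": 0, "dz": -2, "fingers": 255}, {"wx": 0, "wy": 0, "wz": 0, "dx": 0, "dy": 0, "dz": -1, "fingers": 255}, {"wx": 0, "wy": 0, "wz": 0, "dx": 0, "dy": 0, "dz": 0, "fingers": 255}, {"wx": 0, "wy": 0, "wz": 0, "dx": 0, "dy": 0, "dz": 0, "fingers": 255}])

```text
t: 16.38
tool_pos: [0.6347, 0.0645, 0.0797]
orientation: [-2.395, -2.033, -0.002]
force: [-0.2, 0.1, 0.1]
opening: 0.0004
```

```bash
python3 -c "
from h import *
s=st(); snap('side','s9.png'); crop('s9.png',310,160,420,240,7,'c12.png')"
```

```text
t 16.38 pos [0.6347 0.0645 0.0797] yawY -9.35 zax [ 7.0e-04  1.1e-03 -1.0e+00] F [-0.18  0.1   0.15] T [-0.08  0.09 -0.  ] op 0.0004 q [0.02 0.33 1.52 0.   1.29 0.18]
```

View pics/c12.png

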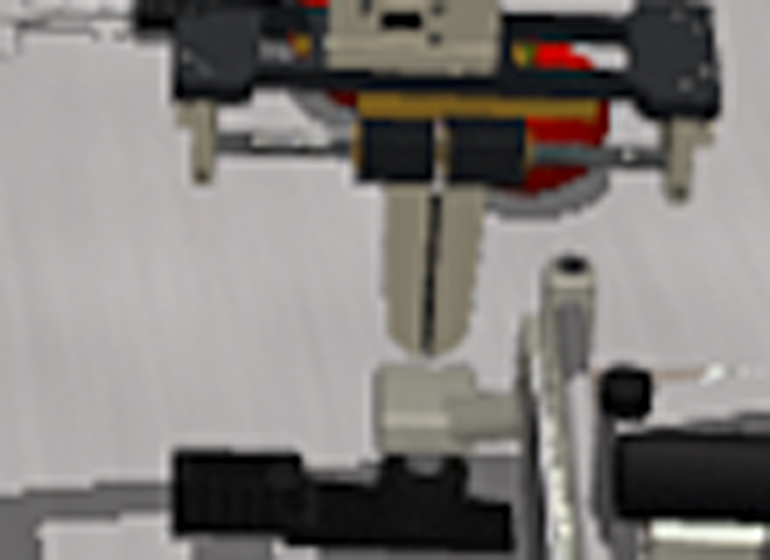

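Emit:
send_rows(series=[{"wx": 0, "wy": 0, "wz": 0, "dx": 0, "dy": 0, "dz": -0.7, "fingers": 255}, {"wx": 0, "wy": 0, "wz": 0, "dx": 0, "dy": 0, "dz": -0.4, "fingers": 255}, {"wx": 0, "wy": 0, "wz": 0, "dx": 0, "dy": 0, "dz": 0, "fingers": 255}])

```text
t: 16.68
tool_pos: [0.6366, 0.0647, 0.0712]
orientation: [2.393, 2.031, 0.008]
force: [-0.2, -0.4, -1.0]
opening: 0.0002
```

```bash
python3 -c "
from h import *
s=st()"
```

```text
t 16.68 pos [0.6366 0.0647 0.0712] yawY -9.37 zax [ 0.0053  0.0012 -1.    ] F [-0.17 -0.44 -0.98] T [-0.    0.12  0.04] op 0.0002 q [0.02 0.34 1.52 0.   1.28 0.18]
```

Emit:
send_rows(series=[{"wx": 0, "wy": 0, "wz": 0, "dx": 0, "dy": 0, "dz": -0.2, "fingers": 255}, {"wx": 0, "wy": 0, "wz": 0, "dx": 0, "dy": 0, "dz": -0.1, "fingers": 255}])

```text
t: 16.85
tool_pos: [0.637, 0.0647, 0.0687]
orientation: [2.393, 2.03, 0.009]
force: [-0.1, 0.2, 0.3]
opening: 0.0006
```

```bash
python3 -c "
from h import *
s=st()"
```

```text
t 16.85 pos [0.637  0.0647 0.0687] yawY -9.38 zax [ 0.0063  0.0012 -1.    ] F [-0.14  0.22  0.26] T [-0.05  0.11 -0.02] op 0.0006 q [0.02 0.34 1.52 0.   1.27 0.18]
```

Emit:
send_rows(series=[{"wx": 0, "wy": 0.006, "wz": 0, "dx": -0.2, "dy": 0, "dz": -0.2, "fingers": 255}, {"wx": 0, "wy": 0, "wz": 0, "dx": 0, "dy": 0, "dz": -0.1, "fingers": 255}])

```text
t: 17.02
tool_pos: [0.6351, 0.0647, 0.0659]
orientation: [-2.395, -2.032, -0.002]
force: [0.6, 0.5, -0.1]
opening: 0.0005
```

```bash
python3 -c "
from h import *
s=st()"
```

```text
t 17.02 pos [0.6351 0.0647 0.0659] yawY -9.38 zax [ 3.0e-04  1.1e-03 -1.0e+00] F [ 0.61  0.48 -0.11] T [-0.08  0.1   0.01] op 0.0005 q [0.02 0.35 1.52 0.   1.27 0.18]
```

Emit:
send_rows(series=[{"wx": 0, "wy": 0, "wz": 0, "dx": 0, "dy": 0, "dz": -0.1, "fingers": 255}, {"wx": 0, "wy": 0, "wz": 0, "dx": 0, "dy": 0, "dz": -0.05, "fingers": 255}])

```text
t: 17.18
tool_pos: [0.635, 0.0647, 0.0641]
orientation: [-2.395, -2.032, -0.001]
force: [0.1, 0.1, -0.8]
opening: 0.0006
```

```bash
python3 -c "
from h import *
s=st()"
```

```text
t 17.18 pos [0.635  0.0647 0.0641] yawY -9.38 zax [ 1.0e-04  1.2e-03 -1.0e+00] F [ 0.09  0.08 -0.81] T [-0.05  0.1  -0.01] op 0.0006 q [0.02 0.35 1.52 0.   1.27 0.18]
```

Emit:
send_rows(series=[{"wx": 0, "wy": 0, "wz": 0, "dx": 0, "dy": 0, "dz": -0.07, "fingers": 255}])

```text
t: 17.27
tool_pos: [0.6351, 0.0647, 0.0634]
orientation: [-2.395, -2.032, -0.001]
force: [-0.2, -0.5, 0.2]
opening: 0.0005
```

```bash
python3 -c "
from h import *
s=st()"
```

```text
t 17.27 pos [0.6351 0.0647 0.0634] yawY -9.38 zax [ 2.0e-04  1.2e-03 -1.0e+00] F [-0.19 -0.49  0.24] T [-0.07  0.08  0.02] op 0.0005 q [0.02 0.35 1.52 0.   1.27 0.18]
```

Emit:
send_rows(series=[{"wx": 0, "wy": 0, "wz": 0, "dx": 0, "dy": 0, "dz": -0.07, "fingers": 255}])

```text
t: 17.35
tool_pos: [0.6351, 0.0647, 0.0633]
orientation: [-2.395, -2.032, -0.001]
force: [-4.6, -0.2, 8.3]
opening: 0.0005
```

```bash
python3 -c "
from h import *
s=st()"
```

```text
t 17.35 pos [0.6351 0.0647 0.0633] yawY -9.38 zax [ 2.0e-04  1.2e-03 -1.0e+00] F [-4.59 -0.21  8.28] T [-0.05  0.97  0.02] op 0.0005 q [0.02 0.35 1.52 0.   1.27 0.18]
```

Emit:
send_rows(series=[{"wx": 0, "wy": 0, "wz": 0, "dx": 0, "dy": 0, "dz": -0.07, "fingers": 255}])

```text
t: 17.43
tool_pos: [0.6351, 0.0647, 0.0633]
orientation: [-2.395, -2.032, -0.001]
force: [-4.0, -1.3, 5.9]
opening: 0.0003
```

```bash
python3 -c "
from h import *
s=st()"
```

```text
t 17.43 pos [0.6351 0.0647 0.0633] yawY -9.37 zax [ 1.0e-04  1.1e-03 -1.0e+00] F [-3.99 -1.31  5.94] T [-0.1   0.88 -0.01] op 0.0003 q [0.02 0.35 1.52 0.   1.27 0.18]
```

Emit:
send_rows(series=[{"wx": 0, "wy": 0, "wz": 0, "dx": -0.03, "dy": 0, "dz": -0.1, "fingers": 255}, {"wx": 0, "wy": 0, "wz": 0, "dx": -0.03, "dy": 0, "dz": -0.1, "fingers": 255}])

```text
t: 17.6
tool_pos: [0.6351, 0.0647, 0.0633]
orientation: [2.395, 2.033, 0.003]
force: [-3.3, -0.6, 6.2]
opening: 0.0008
```

```bash
python3 -c "
from h import *
s=st()"
```

```text
t 17.60 pos [0.6351 0.0647 0.0633] yawY -9.37 zax [ 0.0014  0.001  -1.    ] F [-3.28 -0.56  6.19] T [-0.07  0.58 -0.01] op 0.0008 q [0.02 0.35 1.53 0.   1.27 0.18]
```

Emit:
send_rows(series=[{"wx": 0, "wy": 0, "wz": 0, "dx": -0.03, "dy": 0, "dz": -0.11, "fingers": 255}, {"wx": 0, "wy": 0, "wz": 0, "dx": -0.03, "dy": 0, "dz": -0.11, "fingers": 255}, {"wx": 0, "wy": 0, "wz": 0, "dx": -0.03, "dy": 0, "dz": -0.11, "fingers": 255}])

```text
t: 17.85
tool_pos: [0.6351, 0.0647, 0.0633]
orientation: [2.394, 2.032, 0.005]
force: [-1.8, -0.4, 6.9]
opening: 0.0004
```

```bash
python3 -c "
from h import *
s=st()"
```

```text
t 17.85 pos [0.6351 0.0647 0.0633] yawY -9.36 zax [ 3.5e-03  9.0e-04 -1.0e+00] F [-1.79 -0.35  6.92] T [-0.1   0.66  0.05] op 0.0004 q [0.02 0.35 1.53 0.   1.26 0.18]
```

Emit:
send_rows(series=[{"wx": 0, "wy": 0, "wz": 0, "dx": -0.03, "dy": 0, "dz": -0.15, "fingers": 255}, {"wx": 0, "wy": 0, "wz": 0, "dx": -0.03, "dy": 0, "dz": -0.15, "fingers": 255}])

```text
t: 18.02
tool_pos: [0.6351, 0.0647, 0.0632]
orientation: [2.393, 2.031, 0.007]
force: [-6.3, -0.4, 10.4]
opening: 0.0002
```

```bash
python3 -c "
from h import *
s=st()"
```

```text
t 18.02 pos [0.6351 0.0647 0.0632] yawY -9.35 zax [ 4.9e-03  8.0e-04 -1.0e+00] F [-6.3  -0.42 10.43] T [-0.16  1.07  0.02] op 0.0002 q [0.02 0.35 1.53 0.   1.26 0.18]
```

Emit:
send_rows(series=[{"wx": 0, "wy": 0, "wz": 0, "dx": -0.02, "dy": 0, "dz": -0.17, "fingers": 255}, {"wx": 0, "wy": 0, "wz": 0, "dx": -0.02, "dy": 0, "dz": -0.17, "fingers": 255}, {"wx": 0, "wy": 0, "wz": 0, "dx": -0.02, "dy": 0, "dz": -0.17, "fingers": 255}])

```text
t: 18.27
tool_pos: [0.6351, 0.0648, 0.0633]
orientation: [2.392, 2.031, 0.008]
force: [-6.6, 0.3, 11.9]
opening: 0.0007
```

```bash
python3 -c "
from h import *
s=st()"
```

```text
t 18.27 pos [0.6351 0.0648 0.0633] yawY -9.34 zax [ 6.5e-03  6.0e-04 -1.0e+00] F [-6.62  0.25 11.85] T [-0.2   1.24 -0.09] op 0.0007 q [0.02 0.34 1.53 0.   1.26 0.18]
```

Emit:
send_rows(series=[{"wx": 0, "wy": 0, "wz": 0, "dx": 0, "dy": 0, "dz": 0.05, "fingers": 255}, {"wx": 0, "wy": 0, "wz": 0, "dx": 0, "dy": 0, "dz": 0.5, "fingers": 255}, {"wx": 0, "wy": 0, "wz": 0, "dx": 0, "dy": 0, "dz": 2, "fingers": 255}, {"wx": 0, "wy": 0, "wz": 0, "dx": 0, "dy": 0, "dz": 3, "fingers": 255}, {"wx": 0, "wy": 0, "wz": 0, "dx": 0, "dy": 0, "dz": 4, "fingers": 255}, {"wx": 0, "wy": 0, "wz": 0, "dx": -2, "dy": 0, "dz": 3, "fingers": 255}, {"wx": 0, "wy": 0, "wz": 0, "dx": -3, "dy": 0, "dz": 1, "fingers": 255}, {"wx": 0, "wy": 0, "wz": 0, "dx": -3, "dy": 0, "dz": 1, "fingers": 255}, {"wx": 0, "wy": 0, "wz": 0, "dx": 0, "dy": 0, "dz": 0, "fingers": 255}, {"wx": 0, "wy": 0, "wz": 0, "dx": 0, "dy": 0, "dz": 0, "fingers": 255}])

```text
t: 19.1
tool_pos: [0.55, 0.0645, 0.2156]
orientation: [2.393, 2.031, 0.008]
force: [1.8, 0.4, -0.2]
opening: 0.0008
```

```bash
python3 -c "
from h import *
s=st(); snap('side','s10.png'); crop('s10.png',310,180,420,260,7,'c13.png')
a=cv2.imread('pics/s10.png').astype(int);b=cv2.imread('pics/s3.png').astype(int)
# slicer shift: phase correlation on the near-right part, away from the arm
f=lambda im:cv2.cvtColor(im.astype(np.uint8),cv2.COLOR_BGR2GRAY)[255:325,360:480].astype(np.float32)
print(cv2.phaseCorrelate(f(b),f(a)))
g=lambda im:cv2.cvtColor(im.astype(np.uint8),cv2.COLOR_BGR2GRAY)[208:226,360:376].astype(np.float32)
print(cv2.phaseCorrelate(g(b),g(a)))
snap('wrist','w10.png')"
```

```text
t 19.10 pos [0.55   0.0645 0.2156] yawY -9.37 zax [ 5.9e-03  7.0e-04 -1.0e+00] F [ 1.82  0.39 -0.17] T [-0.1   0.06 -0.01] op 0.0008 q [0.02 0.   1.63 0.   1.51 0.19]
((-0.039493295318266064, -0.0013263244187982082), 0.9539179081166232)
((0.008041883628203905, 0.3174834191951259), 0.5886021198497878)
```

View pics/c13.png

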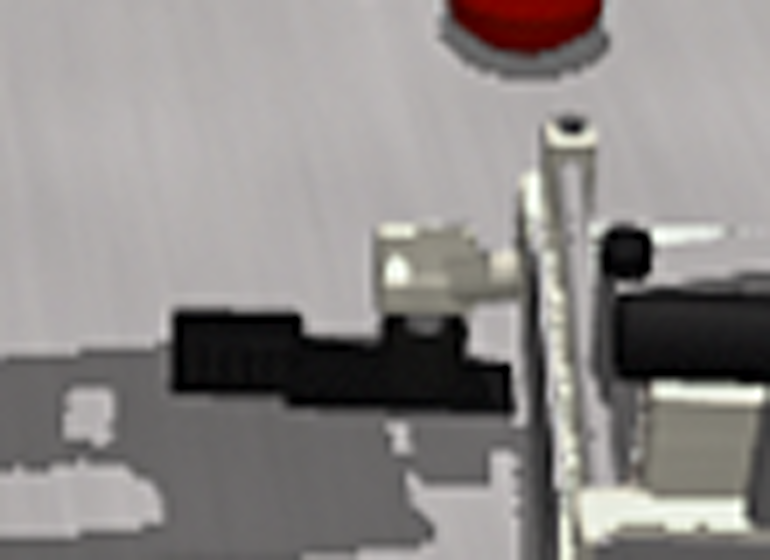

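View pics/w10.png

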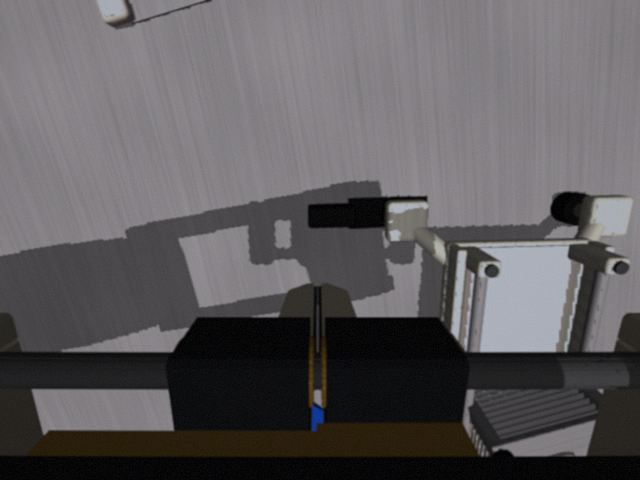

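```bash
python3 -c "
from h import *
print(robot.close_job())"
```

```text
the job is handed in; nothing more can be done
None
```

I slid the black shim thin end first under the slicer's near left foot until it bit, and let go of it there. I then pressed on the corner above the foot, backed the arm clear and handed the job in at about 19 s of the 72 s. No verdict was reported.

**Insertion:** The shim bit with its thin end about 50 mm past the foot's near edge, so the gap there was about 8 mm. The last reading before release was a push of about 10.4 N, of which 2 to 4.5 N was plain drag. That leaves 6 to 8 N of bite. I estimate the foot bears on the shim with about 5 N, but I could not measure that load directly. My fingers were also pressing the block down with 5 to 8 N, which makes the drag figure uncertain.

**Alignment:** The wrist pictures showed the shim's centre line within about 1 to 2 mm of the foot's axis and square to the slicer.

**Press test:** I pressed down with 6 to 12 N for about 0.9 s, and the fingertip height stayed at 63.2 to 63.3 mm, so the slicer did not rock. The fingers also pushed sideways along x with 2 to 6.6 N during the press.

**Last pictures:** The right end of the slicer shifted by less than 0.1 px in the side view, and the shim was still in place. The same check at the pressed lug gave 0.3 px with a weak match, because the arm's shadow lay on it. I never touched any of the other objects.

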